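# Spent glue tube into the pedal can

## Task

Get rid of the spent glue tube: press the waste can's pedal down until it meets its rubber stop, hook it sideways under the tooth of its gate so that the lid stays open by itself, and put the tube in the can. Then unhook the pedal and ease it all the way back up so that the lid shuts without slamming. Work the lid by its pedal only, do not lean hard on the pedal's stop, and leave the other things on the bench where they are.

Things in the scene. Friction and masses are not known exactly. Their poses are not given: they have to be found in the camera images.
- can: Round grey waste can, fixed: 190 mm wide, on legs; mouth 184 mm wide inside, rim 214 mm and inner floor 81 mm above the bench, lid hinge 120 mm behind the centre. Origin: its centre, at bench level; x axis points from the pedal towards the hinge, z up; its -y side is on the right of someone facing it from the pedal. The gate, a steel plate about 100 mm high, stands at x = -135 mm across the pedal's bar.
- pedal_pad (a point): Centre of the black rubber pedal pad: 52 mm long along its lever, 32 mm wide, 13 mm thick, its flat sides free to pinch from above. At rest it is 200 mm before the can's centre (can x = -200 mm) and 111 mm above the bench. Fully pressed it is 72 to 47 mm lower. Axes: x along the lever towards the can, y across, z up.
- pedal (a joint): Press angle of the pedal, rad: 0 up (lid shut), stop met at 0.18 to 0.28. It turns about a level axis (can y) at can x = 50 mm, z = 46 mm, 258 mm from the pad centre, moving the pad down. A spring and the lid push the pad up with about 5 to 12 N. The gate is bolted on at a height that differs by up to 18 mm and is not measured, so the height of stop and tooth must be felt.
- lever (a joint): Sideways swing of the pedal's lever, rad, about the upright line at can x = 50 mm: 0 straight, plus = pad to the can's -y side. Light centring spring. The 10 mm square bar can swing only at the bottom of the gate's slot, at most 1.5 mm above the stop (2 mm at the pad): from 0.086 (pad 21 mm aside; wall at 0.1, 25 mm) it is past the tooth and rises 6 mm into the notch (8 mm at the pad): hooked.
- lid (a joint): Opening of the round flat steel lid, 200 mm wide, rad: 0 shut, about 1.2 to 2 with the pedal hooked (1.57 = upright). A rod links it to the pedal: lid angle = 8.2 x press angle. To shut it gently raise the pad no faster than about 40 mm/s, to the very top; let go a few mm below the top or higher it slams. Weight about 0.2 kg.
- stop (a joint): Squeeze of the rubber stop on the gate's sill under the pedal's bar, m: 0 when untouched, 1 mm for each 12 N on it (9 N at the pad). It takes up to 25 N, about 18 N more at the pad than the spring's push. Travel 5 mm.
- glue_tube: Spent yellow glue tube with a dark cap, loose, lying flat: 38 mm wide (its x), 124 mm long (its y, cap towards -y), 23 mm high, about 40 g. Origin: middle of its underside, z up. Pinch it across its width near the middle.
- wax_block: Yellow block of thread wax, 34 x 52 x 20 mm, loose; not to be moved. Origin: middle of its underside.
- sanding_block: Cork sanding block, 58 x 95 x 26 mm, loose; not to be moved. Origin: middle of its underside.

How it is judged:
On the way, in this order (a step that is already met when the one before it is completed fails the run):
1. the pedal is hooked under the tooth of its gate and let go, and the lid stands open (value of joint lid above 1.1 rad and value of joint lever above 0.06 rad and contact force between the fingers and pedal below 0.3 N), for 0.3 s.
2. the glue tube is let go inside the open can (value of joint lid above 1.1 rad and horizontal distance between glue_tube and can below 0.09 m and z of glue_tube in the frame of can below 0.2 m and contact force between the fingers and glue_tube below 0.1 N), for 0.3 s.
At the end, for the whole second after the job is handed in: lid shut (within 0.04 rad), pedal fully up (within 0.006 rad) and unhooked (within 0.03 rad of straight), the glue tube at rest inside the can (value of joint lid below 0.04 rad and value of joint pedal below 0.006 rad and value of joint lever below 0.03 rad and horizontal distance between glue_tube and can below 0.09 m and z of glue_tube in the frame of can between 0.07 and 0.2 m and linear speed of glue_tube below 0.03 m/s); the robot touches nothing.
It fails at once if the pedal presses its rubber stop with more than 25 N (contact force between stop and pedal above 25 N).
It fails at once if the lid slams: it comes down faster than 2.5 rad/s within the last 0.6 rad (value of joint lid below 0.6 rad and velocity of joint lid below -2.5 rad/s).
It fails at once if the robot touches the lid (contact force between any of the fingers, the arm and lid above 1 N).
It fails at once if the wax block or the sanding block is moved by more than 3 cm (distance of any of wax_block, sanding_block from where it was at the start of the episode above 0.03 m).
It also fails if it takes over 72 s, if anything falls off the work surface, if the arm or the gripper's body presses on something with over 40 N, if the wrist force passes 120 N, or if a joint passes its speed limit or range.

## Robot

A 6-joint arm with a two-finger parallel gripper is mounted at the origin on a cart in front of the work surface, level with it; the furniture and walls round the work are solid. World frame = base frame: x ahead of the robot, y to its left, z up, the work surface at z = 0. Lengths are in m, angles in rad, forces in N, time in s.
With the tool pointing down it reaches from about 0.325 to 0.9 m from the base axis. Payload 6.1 kg.
Tool frame: the origin (TCP) lies midway between the tips of the shut fingers; the grasp point (between the pads) lies 19 mm behind it; y points along the fingers, x is the direction in which the jaws open and shut, and the axes are right-handed (so a half turn about y gives the same grasp; the last joint's range is limited). The gripper opens to 85 mm and grips with 20 to 120 N. Pads are 22 mm wide; open, the fingers measure 114 mm over their backs; the gripper's body (76 mm by 85 mm) begins 54 mm behind the grasp point. The pads swing forward as they close: fully open they stand 13 mm farther back than shut.
Start: joints at [-1.431, 0.22, 1.526, -0, 1.395, -0.126], TCP at [0.164, -0.603, 0.231] pointing down, gripper open.
Joint ranges: [-2.98, 2.98], [-0.91, 2.08], [0.09, 2.57], [-1.24, 4.39], [0.2, 2.65], [-2.68, 2.68]. Speed limits (rad/s): [2.57, 2.57, 3.01, 3.14, 3.14, 3.14].

## Interface

Orientations are given as a rotation vector (axis times angle).
In Python, from bench import arm gives the robot as it stands. The module is installed in compiled form; this text tells all that it offers.
- The arm moves only by the shell command python3 -m crank 'ROWS' [FORCE]. ROWS is JSON, a list of rows, each an object with "grip": the opening in per cent of the stroke, from 0 (shut) to 100 (fully open); "linear": the shift along the tool's x, y, z scaled (see below), a list of three; "angular": the turn, a rotation vector about the tool's x, y, z scaled (see below), a list of three. In form: [{"grip": grip, "linear": [x, y, z], "angular": [rx, ry, rz]}, ...]. A call has 1 to 5 rows; each row shifts and turns the commanded pose from where the row before left it, along the tool's axes as they then stand; what a row does not reach is not made up. The controller multiplies each number of a shift by 4 cm and each number of a turn by 0.12 rad. A row lasts 1/12 s, in which the tool goes at most 41.7 mm and 7.16 degrees, less where a joint would pass 70% of its speed; a pose out of reach is approached as far as the arm can. A call with a number of a shift or a turn outside -1 to 1 is refused whole. A call with a gripper value outside its range is refused whole. The fingers move at their own pace and stop on an object; FORCE is the grip in N (left out, the last holds). Time passes only in rows, so rows that do not move let the fingers close. It gives the time, the measured TCP pose, the force and the opening at its end, in the units of the state.
- arm.read_state(): the state, without advancing time (a new reading comes with each control period).
- arm.get_image(name): name is "scene" or "top"; returns a dict with "image" (400x640x3 uint8, red, green, blue), "mtx" (3x3 intrinsics, pixels), "position" and "orientation" of the camera in the world. Camera axes: x right, y up, looking along -z (the intrinsics and any distortion apply to the point x, -y, -z); pixel columns grow to the right and rows downward; lengths in m; the calibration is good to about 2 mm. A picture is of the moment at which its call begins. There is no depth.
- arm.finish_job(): hands the job in, once; it reports no verdict.
The state is a dict: "time_s": time; "qpos": joint angles; "qvel": joint speeds; "effort": joint torques, N m; "tcp_pos": TCP position; "eef_rot": TCP orientation; "ft_force": force on the tool from outside, world axes, zero at the start; "wrist_torque": the same for the moment, N m; "finger_gap": opening from 0.0 (shut) to 1.0 (fully open).
Only numpy, scipy, OpenCV 4.12 (cv2) and the standard library are available. Lean on these libraries where they do the work, as an engineer would, in place of code of your own. Each camera call takes 0.05 s, during which the arm holds its last target.

## Working session

There is one attempt and no reset: what is moved stays moved. The work goes in short steps, Python scripts to look and compute and a shell command to move; the robot and the scene stay as the last step left them, time stands still between calls to the robot, and variables do not carry over. Pictures are saved under pics/ and viewed, and the job is handed in when it is done.

```bash
mkdir -p pics
python3 - <<'E'
from bench import arm
import cv2
s=arm.read_state(); print({k:s[k] for k in('time_s','tcp_pos','eef_rot','ft_force','finger_gap')})
for n in('scene','top'):
    d=arm.get_image(n); cv2.imwrite(f'pics/{n}0.png',cv2.cvtColor(d['image'],cv2.COLOR_RGB2BGR)); print(n,d['mtx'],d['position'],d['orientation'],d.keys())
E
```

```text
{'time_s': 0.0, 'tcp_pos': array([ 0.1640855 , -0.60243948,  0.23018347]), 'eef_rot': array([-1.3218614 ,  1.0121457 , -1.00980867]), 'ft_force': array([0.41859262, 0.29334119, 0.52370074]), 'finger_gap': 0.9950440713768011}
scene [[460.0323858    0.         316.89575913]
 [  0.         460.0323858  200.66502626]
 [  0.           0.           1.        ]] [ 1.49325497 -0.26744614  0.78132486] [0.81168436 0.70458819 1.29809247] dict_keys(['image', 'mtx', 'position', 'orientation'])
top [[384.48143154   0.         322.51550078]
 [  0.         384.48143154 204.68938732]
 [  0.           0.           1.        ]] [-0.17687117 -0.05813873  1.01830081] [ 0.52219466 -0.58923477 -1.61886132] dict_keys(['image', 'mtx', 'position', 'orientation'])
```

View pics/scene0.png

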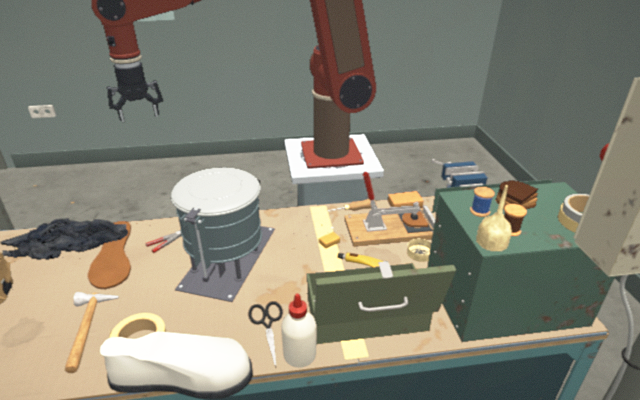

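View pics/top0.png

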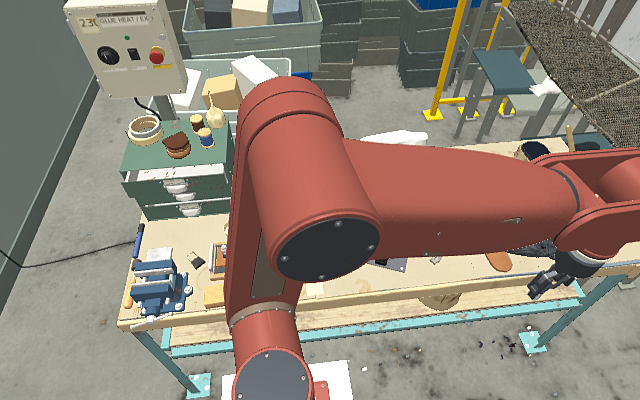

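Run:
```python
import cv2
a=cv2.imread('pics/scene0.png')
cv2.imwrite('pics/z1.png',cv2.resize(a[160:310,140:300],None,fx=5,fy=4*1.0,interpolation=cv2.INTER_CUBIC)[:600])
cv2.imwrite('pics/z2.png',cv2.resize(a[180:300,300:460],None,fx=5,fy=5,interpolation=cv2.INTER_CUBIC))
```

```text
(no output)
```

View pics/z1.png

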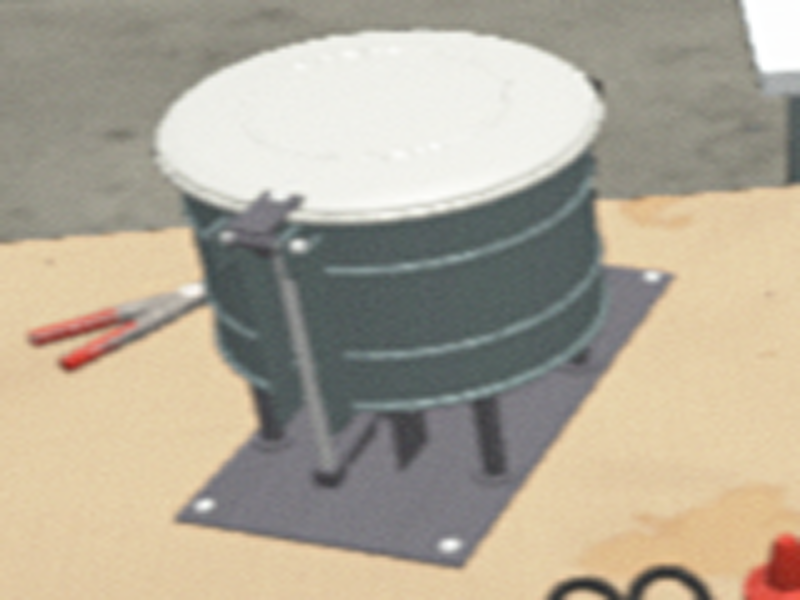

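View pics/z2.png

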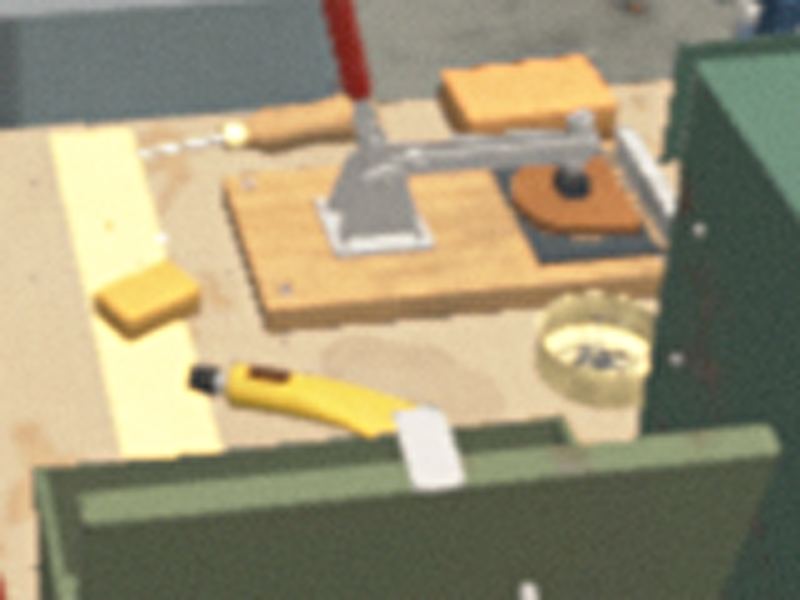

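```bash
cat > h.py <<'E'
import numpy as np,cv2
from scipy.spatial.transform import Rotation as R
from bench import arm
def w(d,px,z):
    u,v=px;K=d['mtx'];r=np.array([(u-K[0,2])/K[0,0],-(v-K[1,2])/K[1,1],-1.])
    r=R.from_rotvec(d['orientation']).apply(r);p=np.array(d['position']);return (p+r*(z-p[2])/r[2]).round(4)
def pr(d,P):
    c=R.from_rotvec(d['orientation']).inv().apply(np.atleast_2d(P)-np.array(d['position']));K=d['mtx']
    return np.c_[K[0,2]-K[0,0]*c[:,0]/c[:,2],K[1,2]+K[1,1]*c[:,1]/c[:,2]]
def snap(n,f):
    d=arm.get_image(n);b=cv2.cvtColor(d['image'],cv2.COLOR_RGB2BGR);cv2.imwrite('pics/'+f,b);return d,b
def st():
    s=arm.read_state();M=R.from_rotvec(s['eef_rot']).as_matrix()
    print('t',round(s['time_s'],2),'tcp',s['tcp_pos'].round(4),'ft',s['ft_force'].round(1),'gap',round(s['finger_gap'],3),'q',np.round(s['qpos'],2));return s,M
E
python3 - <<'E'
from h import *
d=arm.get_image('scene');s,M=st();print(M.round(3))
f=lambda x,y:(140+x/5,160+y/4)
g=lambda x,y:(300+x/5,180+y/5)
for p in [(180,520),(463,566),(674,274),(205,505),(450,545),(652,276)]: print('plate',w(d,f(*p),0.002))
b=[w(d,f(*p),0.216) for p in [(155,140),(605,105),(400,30),(350,222)]];print(b)
print('hinge',w(d,f(263,235),0.21))
for p in [(190,375),(228,390),(380,440),(400,410),(235,365),(450,480),(410,490)]: print('tube',w(d,g(*p),0.012))
for p in [(97,300),(130,335),(200,297),(170,262)]: print('wax',w(d,g(*p),0.02))
E
```

```text
t 0.15 tcp [ 0.1641 -0.6026  0.2304] ft [-0.1  0.  -0.3] gap 0.999 q [-1.43  0.22  1.53  0.    1.39 -0.13]
[[ 0.263 -0.     0.965]
 [-0.965  0.002  0.263]
 [-0.002 -1.     0.   ]]
plate [ 0.649  -0.4863  0.002 ]
plate [ 0.7069 -0.3521  0.002 ]
plate [ 0.4374 -0.2358  0.002 ]
plate [ 0.6377 -0.4758  0.002 ]
plate [ 0.6889 -0.3583  0.002 ]
plate [ 0.438  -0.2483  0.002 ]
[array([ 0.5637, -0.4713,  0.216 ]), array([ 0.5554, -0.2653,  0.216 ]), array([ 0.4486, -0.364 ,  0.216 ]), array([ 0.6603, -0.3788,  0.216 ])]
hinge [ 0.6583 -0.4163  0.21  ]
tube [ 0.59   -0.0821  0.012 ]
tube [ 0.6046 -0.065   0.012 ]
tube [0.6534 0.0026 0.012 ]
tube [0.6327 0.0183 0.012 ]
tube [ 0.5855 -0.0575  0.012 ]
tube [0.6868 0.0291 0.012 ]
tube [0.6909 0.0079 0.012 ]
wax [ 0.5309 -0.122   0.02  ]
wax [ 0.5628 -0.1093  0.02  ]
wax [ 0.5364 -0.067   0.02  ]
wax [ 0.5035 -0.0774  0.02  ]
```

Run:
```python
from h import *
d=arm.get_image('top')
print(pr(d,[[.64,-.03,.01],[.372,-.289,.111],[.556,-.368,.214],[0,0,.4],[.53,-.1,.01]]))
```

```text
[[284.44985511 214.11141449]
 [381.19691846 257.22047909]
 [398.04103021 180.98692842]
 [270.44999185 382.75134316]
 [308.4922088  238.68416015]]
```

```bash
python3 -m crank '[{"grip":100,"linear":[-0.62,0,0.71],"angular":[0,0,0]},{"grip":100,"linear":[-0.62,0,0.71],"angular":[0,0,0]},{"grip":100,"linear":[-0.62,0,0.71],"angular":[0,0,0]},{"grip":100,"linear":[-0.62,0,0.71],"angular":[0,0,0]},{"grip":100,"linear":[-0.62,0,0.71],"angular":[0,0,0]}]' 40; python3 -m crank '[{"grip":100,"linear":[-0.62,0,0.71],"angular":[0,0,0]},{"grip":100,"linear":[-0.62,0,0.71],"angular":[0,0,0]},{"grip":100,"linear":[-0.62,0,0.71],"angular":[0,0,0]},{"grip":100,"linear":[-0.6,0,0.7],"angular":[0,0,0]},{"grip":100,"linear":[0,0,0],"angular":[0,0.9,0]}]'; python3 -m crank '[{"grip":100,"linear":[0,0,0],"angular":[0,0.95,0]},{"grip":100,"linear":[0,0,0],"angular":[0,0.95,0]},{"grip":100,"linear":[0,0,0],"angular":[0,0.95,0]},{"grip":100,"linear":[0,0,0],"angular":[0,0.95,0]},{"grip":100,"linear":[0,0,0],"angular":[0,0.9,0]}]'
python3 - <<'E'
from h import *
s,M=st();print(M.round(3));snap('top','top1.png');snap('scene','scene1.png')
E
```

```text
time_s: 0.62
tcp_pos: [0.2691, -0.4445, 0.231]
eef_rot: [-1.323, 1.012, -1.011]
ft_force: [0.8, 0.6, 0.4]
finger_gap: 1.002
time_s: 1.03
tcp_pos: [0.3548, -0.3164, 0.2312]
eef_rot: [-1.279, 1.088, -1.087]
ft_force: [-0.8, -1.4, 0.2]
finger_gap: 0.999
time_s: 1.45
tcp_pos: [0.352, -0.3212, 0.2312]
eef_rot: [-0.986, 1.506, -1.505]
ft_force: [-0.1, -0.5, -0.8]
finger_gap: 1.002
t 1.45 tcp [ 0.352  -0.3212  0.2312] ft [-0.1 -0.5 -0.8] gap 1.002 q [-0.91 -0.14  1.9   0.    1.38  1.08]
[[-0.4   -0.     0.916]
 [-0.916  0.    -0.4  ]
 [-0.    -1.    -0.   ]]
```

View pics/top1.png

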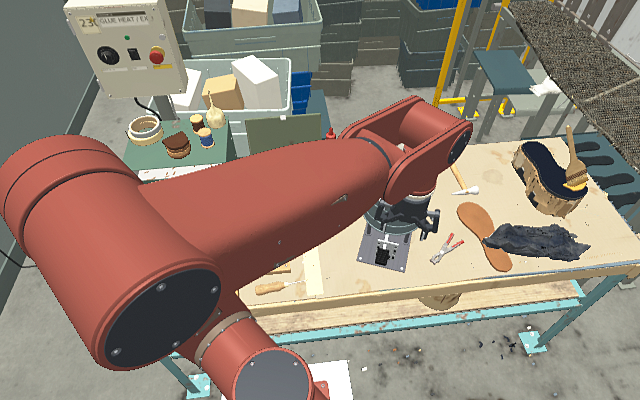

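View pics/scene1.png

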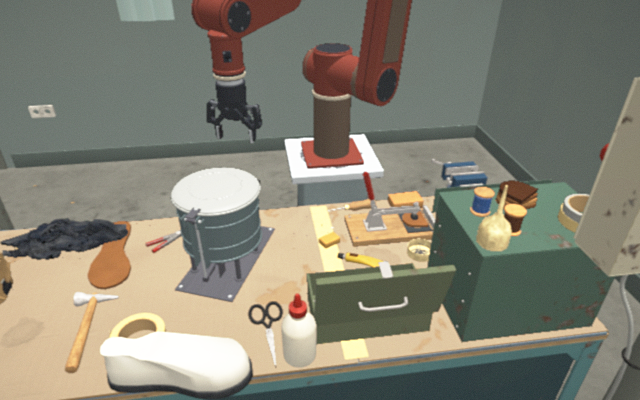

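Run:
```python
import cv2
a=cv2.imread('pics/top1.png')
cv2.imwrite('pics/z3.png',cv2.resize(a[185:285,340:450],None,fx=6,fy=6,interpolation=cv2.INTER_CUBIC))
```

```text
(no output)
```

View pics/z3.png

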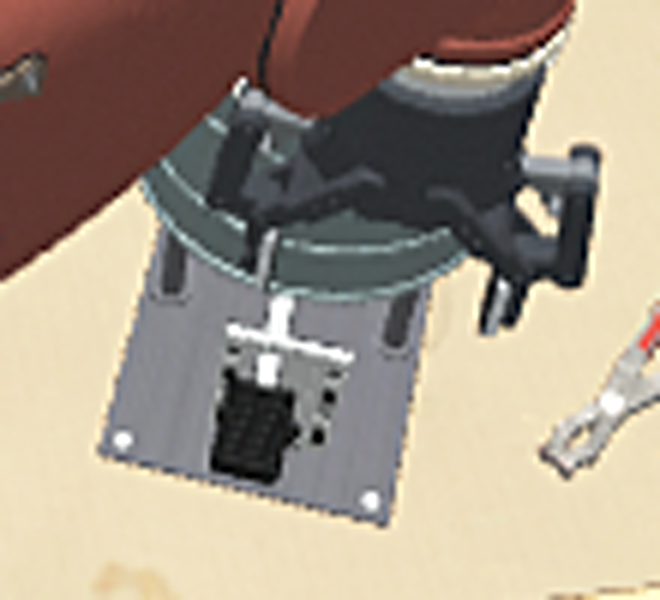

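Run:
```python
from h import *
s,M=st();d,b=snap('top','top1b.png')
f=lambda x,y:(340+x/6-.4,185+y/6-.4)
for p in [(254,425),(230,375),(300,390),(283,482),(212,470)]: print('pad',w(d,f(*p),0.1175))
for p in [(100,455),(385,523),(160,235)]: print('plate',w(d,f(*p),0.002))
print('gate',w(d,f(228,330),.1),w(d,f(352,357),.1))
P=w(d,f(254,427),0.1175)[:2]; P=np.r_[P,.23]
print((P-s['tcp_pos'])@M/.04)
```

```text
t 1.55 tcp [ 0.3519 -0.3213  0.2312] ft [-1.4 -0.9 -0.2] gap 0.997 q [-0.91 -0.14  1.9  -0.    1.38  1.07]
pad [ 0.3735 -0.2906  0.1175]
pad [ 0.4018 -0.2856  0.1175]
pad [ 0.3895 -0.3161  0.1175]
pad [ 0.3422 -0.2969  0.1175]
pad [ 0.3524 -0.2665  0.1175]
plate [ 0.4362 -0.238   0.002 ]
plate [ 0.3791 -0.3728  0.002 ]
plate [ 0.5715 -0.2964  0.002 ]
gate [ 0.4386 -0.2947  0.1   ] [ 0.4158 -0.3502  0.1   ]
[-0.91172087  0.02900289  0.16442537]
```

```bash
python3 -m crank '[{"grip":100,"linear":[-0.92,0,0.15],"angular":[0,0,0]},{"grip":100,"linear":[0,0.9,0],"angular":[0,0,0]},{"grip":100,"linear":[0,0.8,0],"angular":[0,0,0]},{"grip":100,"linear":[0,0.5,0],"angular":[0,0,0]},{"grip":100,"linear":[0,0,0],"angular":[0,0,0]}]' 40
python3 - <<'E'
from h import *
s,M=st();d,b=snap('top','top2.png')
cv2.imwrite('pics/z4.png',cv2.resize(b[185:285,340:450],None,fx=6,fy=6,interpolation=cv2.INTER_CUBIC))
E
```

```text
time_s: 2.02
tcp_pos: [0.3696, -0.2871, 0.1384]
eef_rot: [-0.993, 1.507, -1.492]
ft_force: [-0.7, 1.2, -0.5]
finger_gap: 1.002
t 2.02 tcp [ 0.3696 -0.2871  0.1384] ft [-0.7  1.2 -0.5] gap 1.002 q [-0.83 -0.06  2.01 -0.    1.2   1.14]
```

View pics/z4.png

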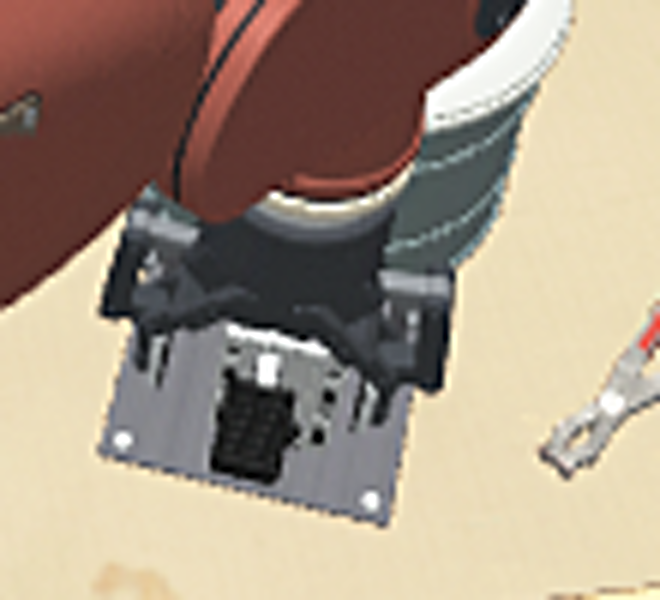

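```bash
python3 -m crank '[{"grip":100,"linear":[0.04,0.5,0.08],"angular":[0,0,0]},{"grip":100,"linear":[0,0.5,0],"angular":[0,0,0]},{"grip":100,"linear":[0,0,0],"angular":[0,0,0]},{"grip":50,"linear":[0,0,0],"angular":[0,0,0]}]' 40
python3 - <<'E'
from h import *
s,M=st();print(M.round(3),(np.array([.372,-.290,.097])-s['tcp_pos'])@M/.04)
E
```

```text
time_s: 2.4
tcp_pos: [0.3745, -0.293, 0.1043]
eef_rot: [-0.989, 1.501, -1.501]
ft_force: [0.4, 0.6, 0.3]
finger_gap: 0.883
t 2.4 tcp [ 0.3745 -0.293   0.1043] ft [0.4 0.6 0.3] gap 0.883 q [-0.83 -0.    2.02  0.    1.12  1.15]
[[-0.394 -0.     0.919]
 [-0.919  0.    -0.394]
 [-0.    -1.    -0.   ]] [-0.04524909  0.1813242  -0.08629212]
```

```bash
python3 -m crank '[{"grip":50,"linear":[-0.04,0.18,-0.08],"angular":[0,0,0]},{"grip":50,"linear":[0,0,0],"angular":[0,0,0]},{"grip":0,"linear":[0,0,0],"angular":[0,0,0]},{"grip":0,"linear":[0,0,0],"angular":[0,0,0]},{"grip":0,"linear":[0,0,0],"angular":[0,0,0]}]' 40
python3 -m crank '[{"grip":0,"linear":[0,0,0],"angular":[0,0,0]},{"grip":0,"linear":[0,0,0],"angular":[0,0,0]},{"grip":0,"linear":[0,0,0],"angular":[0,0,0]}]' 40
python3 - <<'E'
from h import *
s,M=st();d,b=snap('top','top3.png')
cv2.imwrite('pics/z5.png',cv2.resize(b[185:285,340:450],None,fx=6,fy=6,interpolation=cv2.INTER_CUBIC))
E
```

```text
time_s: 2.82
tcp_pos: [0.3723, -0.2904, 0.0971]
eef_rot: [-0.989, 1.501, -1.503]
ft_force: [-2.1, 1.4, 5.1]
finger_gap: 0.366
time_s: 3.07
tcp_pos: [0.3723, -0.2904, 0.0971]
eef_rot: [-0.989, 1.501, -1.503]
ft_force: [-2.5, 0.4, 6.3]
finger_gap: 0.364
t 3.07 tcp [ 0.3723 -0.2904  0.0971] ft [-2.5  0.4  6.3] gap 0.364 q [-0.83 -0.    2.04 -0.    1.11  1.15]
```

View pics/z5.png

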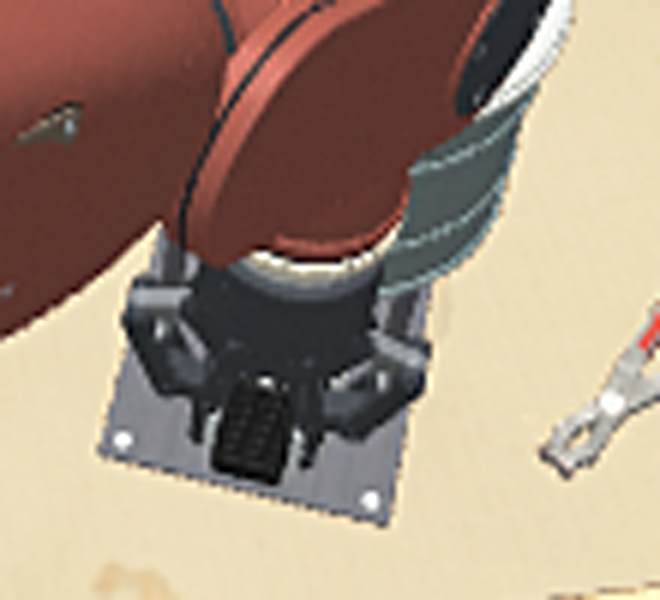

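```bash
python3 -m crank '[{"grip":0,"linear":[0,0.16,-0.03],"angular":[0.2,0,0]},{"grip":0,"linear":[0,0.16,-0.03],"angular":[0.2,0,0]},{"grip":0,"linear":[0,0.16,-0.03],"angular":[0.2,0,0]},{"grip":0,"linear":[0,0.16,-0.03],"angular":[0.2,0,0]},{"grip":0,"linear":[0,0.16,-0.03],"angular":[0.2,0,0]}]'
python3 -m crank '[{"grip":0,"linear":[0,0.16,-0.03],"angular":[0.2,0,0]},{"grip":0,"linear":[0,0,0],"angular":[0,0,0]},{"grip":0,"linear":[0,0,0],"angular":[0,0,0]}]'
python3 - <<'E'
from h import *
s,M=st();print(M.round(3));d,b=snap('top','top4.png')
cv2.imwrite('pics/z6.png',cv2.resize(b[165:285,340:450],None,fx=5,fy=5,interpolation=cv2.INTER_CUBIC))
E
```

```text
time_s: 3.53
tcp_pos: [0.3681, -0.289, 0.0653]
eef_rot: [-0.918, 1.392, -1.574]
ft_force: [-6.0, 4.0, 12.8]
finger_gap: 0.362
time_s: 3.78
tcp_pos: [0.3677, -0.2886, 0.0584]
eef_rot: [-0.904, 1.372, -1.587]
ft_force: [-5.2, 2.4, 9.1]
finger_gap: 0.364
t 3.78 tcp [ 0.3677 -0.2886  0.0584] ft [-5.2  2.4  9.1] gap 0.364 q [-0.88 -0.06  2.18  0.08  0.89  1.05]
[[-0.395  0.132  0.909]
 [-0.919 -0.058 -0.391]
 [ 0.001 -0.99   0.144]]
```

View pics/z6.png

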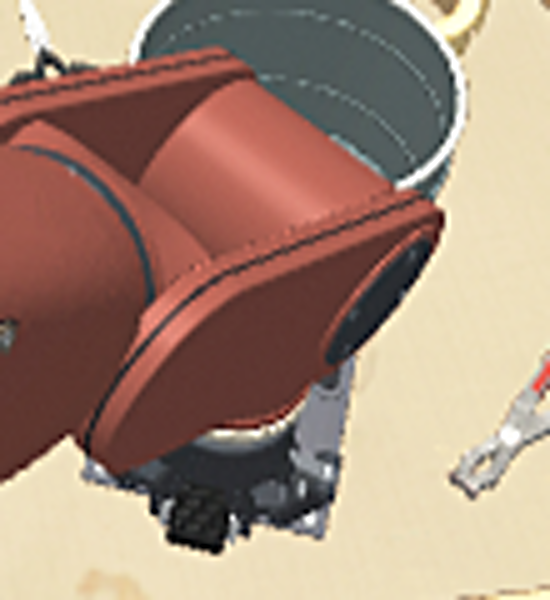

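```bash
python3 -m crank '[{"grip":0,"linear":[0,0.05,-0.025],"angular":[0.06,0,0]},{"grip":0,"linear":[0,0.05,-0.02],"angular":[0.06,0,0]},{"grip":0,"linear":[0,0,0],"angular":[0,0,0]},{"grip":0,"linear":[0,0,0],"angular":[0,0,0]}]'
```

```text
time_s: 4.17
tcp_pos: [0.3675, -0.2887, 0.0547]
eef_rot: [-0.895, 1.357, -1.596]
ft_force: [-2.8, 1.6, 8.6]
finger_gap: 0.363
```

```bash
python3 -m crank '[{"grip":0,"linear":[0,0.03,-0.008],"angular":[0.04,0,0]},{"grip":0,"linear":[0,0,0],"angular":[0,0,0]},{"grip":0,"linear":[0,0,0],"angular":[0,0,0]}]'
```

```text
time_s: 4.42
tcp_pos: [0.3675, -0.2887, 0.0535]
eef_rot: [-0.892, 1.352, -1.598]
ft_force: [-1.3, 1.0, 8.6]
finger_gap: 0.37
```

```bash
python3 -m crank '[{"grip":0,"linear":[0,0.03,-0.008],"angular":[0.04,0,0]},{"grip":0,"linear":[0,0,0],"angular":[0,0,0]},{"grip":0,"linear":[0,0,0],"angular":[0,0,0]}]'
```

```text
time_s: 4.67
tcp_pos: [0.3674, -0.2887, 0.0523]
eef_rot: [-0.889, 1.348, -1.601]
ft_force: [-0.7, 1.2, 7.5]
finger_gap: 0.367
```

```bash
python3 -m crank '[{"grip":0,"linear":[0,0.03,-0.006],"angular":[0.04,0,0]},{"grip":0,"linear":[0,0,0],"angular":[0,0,0]},{"grip":0,"linear":[0,0,0],"angular":[0,0,0]}]'
```

```text
time_s: 4.92
tcp_pos: [0.3674, -0.2887, 0.0511]
eef_rot: [-0.886, 1.343, -1.604]
ft_force: [-1.1, 1.2, 7.0]
finger_gap: 0.362
```

```bash
python3 -m crank '[{"grip":0,"linear":[0,0.03,-0.006],"angular":[0.04,0,0]},{"grip":0,"linear":[0,0,0],"angular":[0,0,0]},{"grip":0,"linear":[0,0,0],"angular":[0,0,0]}]'
```

```text
time_s: 5.17
tcp_pos: [0.3674, -0.2887, 0.0498]
eef_rot: [-0.883, 1.339, -1.606]
ft_force: [-0.7, 0.2, 6.5]
finger_gap: 0.368
```

```bash
python3 -m crank '[{"grip":0,"linear":[0,0.03,-0.006],"angular":[0.04,0,0]},{"grip":0,"linear":[0,0,0],"angular":[0,0,0]},{"grip":0,"linear":[0,0,0],"angular":[0,0,0]}]'
```

```text
time_s: 5.42
tcp_pos: [0.3674, -0.2887, 0.0486]
eef_rot: [-0.881, 1.335, -1.609]
ft_force: [-1.1, 1.9, 6.1]
finger_gap: 0.366
```

```bash
python3 -m crank '[{"grip":0,"linear":[0,0.03,-0.006],"angular":[0.04,0,0]},{"grip":0,"linear":[0,0,0],"angular":[0,0,0]},{"grip":0,"linear":[0,0,0],"angular":[0,0,0]}]'
```

```text
time_s: 5.67
tcp_pos: [0.3673, -0.2887, 0.0473]
eef_rot: [-0.878, 1.33, -1.612]
ft_force: [0.6, 1.2, 6.5]
finger_gap: 0.36
```

```bash
python3 -m crank '[{"grip":0,"linear":[0,0.02,-0.004],"angular":[0.03,0,0]},{"grip":0,"linear":[0,0,0],"angular":[0,0,0]},{"grip":0,"linear":[0,0,0],"angular":[0,0,0]}]'
```

```text
time_s: 5.92
tcp_pos: [0.3674, -0.2886, 0.0465]
eef_rot: [-0.875, 1.327, -1.614]
ft_force: [0.5, 0.3, 6.4]
finger_gap: 0.362
```

```bash
python3 -m crank '[{"grip":0,"linear":[0,0.02,-0.004],"angular":[0.03,0,0]},{"grip":0,"linear":[0,0,0],"angular":[0,0,0]},{"grip":0,"linear":[0,0,0],"angular":[0,0,0]}]'
```

```text
time_s: 6.17
tcp_pos: [0.3674, -0.2887, 0.0457]
eef_rot: [-0.873, 1.324, -1.616]
ft_force: [-0.4, -0.0, 5.8]
finger_gap: 0.363
```

```bash
python3 -m crank '[{"grip":0,"linear":[0,0.03,-0.006],"angular":[0.04,0,0]},{"grip":0,"linear":[0,0,0],"angular":[0,0,0]},{"grip":0,"linear":[0,0,0],"angular":[0,0,0]}]'
```

```text
time_s: 6.42
tcp_pos: [0.3673, -0.2886, 0.0443]
eef_rot: [-0.87, 1.319, -1.618]
ft_force: [1.5, -0.1, 5.9]
finger_gap: 0.365
```

```bash
python3 -m crank '[{"grip":0,"linear":[0,0.02,-0.004],"angular":[0.03,0,0]},{"grip":0,"linear":[0,0,0],"angular":[0,0,0]},{"grip":0,"linear":[0,0,0],"angular":[0,0,0]}]'
```

```text
time_s: 6.67
tcp_pos: [0.3674, -0.2887, 0.0435]
eef_rot: [-0.868, 1.316, -1.62]
ft_force: [1.5, -0.8, 6.6]
finger_gap: 0.365
```

```bash
python3 -m crank '[{"grip":0,"linear":[0,0.025,-0.002],"angular":[0.033,0,0]},{"grip":0,"linear":[0,0,0],"angular":[0,0,0]},{"grip":0,"linear":[0,0,0],"angular":[0,0,0]}]'
```

```text
time_s: 6.92
tcp_pos: [0.3674, -0.2886, 0.0424]
eef_rot: [-0.866, 1.313, -1.622]
ft_force: [2.8, -0.6, 5.4]
finger_gap: 0.363
```

```bash
python3 -m crank '[{"grip":0,"linear":[0,0.02,-0.002],"angular":[0.03,0,0]},{"grip":0,"linear":[0,0,0],"angular":[0,0,0]},{"grip":0,"linear":[0,0,0],"angular":[0,0,0]}]'
```

```text
time_s: 7.17
tcp_pos: [0.3674, -0.2886, 0.0415]
eef_rot: [-0.863, 1.309, -1.624]
ft_force: [4.0, -0.6, 5.0]
finger_gap: 0.363
```

```bash
python3 -m crank '[{"grip":0,"linear":[0,0.02,-0.002],"angular":[0.03,0,0]},{"grip":0,"linear":[0,0,0],"angular":[0,0,0]},{"grip":0,"linear":[0,0,0],"angular":[0,0,0]}]'
```

```text
time_s: 7.42
tcp_pos: [0.3674, -0.2886, 0.0405]
eef_rot: [-0.861, 1.306, -1.626]
ft_force: [5.0, -1.6, 5.0]
finger_gap: 0.366
```

```bash
python3 -m crank '[{"grip":0,"linear":[0,0.025,0.025],"angular":[0.033,0,0]},{"grip":0,"linear":[0,0,0],"angular":[0,0,0]},{"grip":0,"linear":[0,0,0],"angular":[0,0,0]}]'
```

```text
time_s: 7.67
tcp_pos: [0.3676, -0.2882, 0.0389]
eef_rot: [-0.859, 1.305, -1.626]
ft_force: [1.8, -0.7, 5.7]
finger_gap: 0.368
```

```bash
python3 -m crank '[{"grip":0,"linear":[0,0.02,0.005],"angular":[0.03,0,0]},{"grip":0,"linear":[0,0,0],"angular":[0,0,0]},{"grip":0,"linear":[0,0,0],"angular":[0,0,0]}]'
```

```text
time_s: 7.92
tcp_pos: [0.3676, -0.2881, 0.038]
eef_rot: [-0.857, 1.303, -1.628]
ft_force: [0.3, -0.4, 5.5]
finger_gap: 0.361
```

```bash
python3 -m crank '[{"grip":0,"linear":[0,0.02,0.005],"angular":[0.03,0,0]},{"grip":0,"linear":[0,0,0],"angular":[0,0,0]},{"grip":0,"linear":[0,0,0],"angular":[0,0,0]}]'
```

```text
time_s: 8.17
tcp_pos: [0.3677, -0.288, 0.037]
eef_rot: [-0.856, 1.3, -1.629]
ft_force: [-1.6, 0.2, 5.4]
finger_gap: 0.363
```

```bash
python3 -m crank '[{"grip":0,"linear":[0,0.02,0],"angular":[0.03,0,0]},{"grip":0,"linear":[0,0,0],"angular":[0,0,0]},{"grip":0,"linear":[0,0,0],"angular":[0,0,0]}]'
```

```text
time_s: 8.42
tcp_pos: [0.3678, -0.288, 0.0361]
eef_rot: [-0.853, 1.297, -1.63]
ft_force: [-2.7, 0.3, 5.4]
finger_gap: 0.363
```

```bash
python3 -m crank '[{"grip":0,"linear":[0,0.02,0],"angular":[0.03,0,0]},{"grip":0,"linear":[0,0,0],"angular":[0,0,0]},{"grip":0,"linear":[0,0,0],"angular":[0,0,0]}]';python3 - <<'E'
from h import *
s,M=st();d,b=snap('top','top5.png')
cv2.imwrite('pics/z7.png',cv2.resize(b[165:285,340:450],None,fx=5,fy=5,interpolation=cv2.INTER_CUBIC))
E
```

```text
time_s: 8.67
tcp_pos: [0.3679, -0.2879, 0.0353]
eef_rot: [-0.851, 1.294, -1.632]
ft_force: [-3.0, 0.6, 5.4]
finger_gap: 0.365
t 8.67 tcp [ 0.3679 -0.2879  0.0353] ft [-3.   0.6  5.4] gap 0.365 q [-0.91 -0.07  2.26  0.16  0.75  0.95]
```

View pics/z7.png

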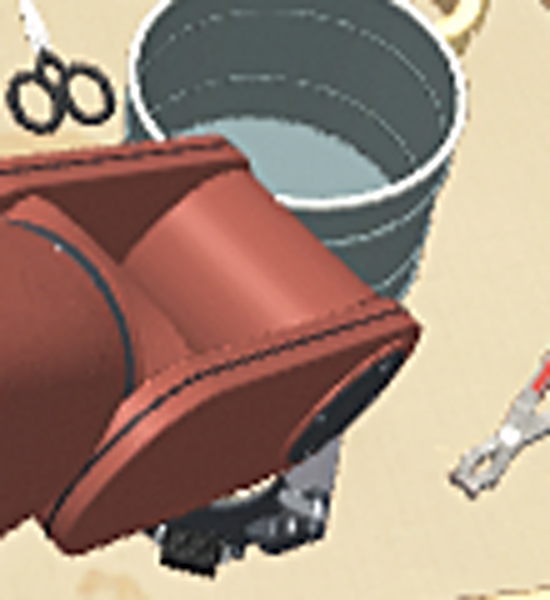

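```bash
python3 -m crank '[{"grip":0,"linear":[0,0.02,-0.015],"angular":[0.03,0,0]},{"grip":0,"linear":[0,0,0],"angular":[0,0,0]},{"grip":0,"linear":[0,0,0],"angular":[0,0,0]}]'
```

```text
time_s: 8.97
tcp_pos: [0.3679, -0.288, 0.0346]
eef_rot: [-0.849, 1.29, -1.635]
ft_force: [-2.3, 0.2, 5.1]
finger_gap: 0.361
```

```bash
python3 -m crank '[{"grip":0,"linear":[0,0.02,-0.006],"angular":[0.03,0,0]},{"grip":0,"linear":[0,0,0],"angular":[0,0,0]},{"grip":0,"linear":[0,0,0],"angular":[0,0,0]}]'
```

```text
time_s: 9.22
tcp_pos: [0.3679, -0.2881, 0.0338]
eef_rot: [-0.847, 1.286, -1.637]
ft_force: [-2.5, -0.2, 4.1]
finger_gap: 0.365
```

```bash
python3 -m crank '[{"grip":0,"linear":[0,0.02,-0.004],"angular":[0.03,0,0]},{"grip":0,"linear":[0,0,0],"angular":[0,0,0]},{"grip":0,"linear":[0,0,0],"angular":[0,0,0]}]'
```

```text
time_s: 9.47
tcp_pos: [0.368, -0.2881, 0.033]
eef_rot: [-0.844, 1.283, -1.638]
ft_force: [-3.5, 0.6, 5.5]
finger_gap: 0.369
```

```bash
python3 -m crank '[{"grip":0,"linear":[0,0.025,-0.015],"angular":[0.03,0,0]},{"grip":0,"linear":[0,0,0],"angular":[0,0,0]},{"grip":0,"linear":[0,0,0],"angular":[0,0,0]}]'
```

```text
time_s: 9.72
tcp_pos: [0.3679, -0.2883, 0.0321]
eef_rot: [-0.842, 1.279, -1.641]
ft_force: [-2.8, 0.8, 4.6]
finger_gap: 0.365
```

```bash
python3 -m crank '[{"grip":0,"linear":[0,0.025,-0.015],"angular":[0.03,0,0]},{"grip":0,"linear":[0,0,0],"angular":[0,0,0]},{"grip":0,"linear":[0,0,0],"angular":[0,0,0]}]'
```

```text
time_s: 9.97
tcp_pos: [0.3679, -0.2884, 0.0313]
eef_rot: [-0.84, 1.275, -1.643]
ft_force: [0.0, 0.2, 2.8]
finger_gap: 0.365
```

```bash
python3 -m crank '[{"grip":0,"linear":[0,0.025,-0.01],"angular":[0.03,0,0]},{"grip":0,"linear":[0,0,0],"angular":[0,0,0]},{"grip":0,"linear":[0,0,0],"angular":[0,0,0]}]'
```

```text
time_s: 10.22
tcp_pos: [0.3679, -0.2885, 0.0305]
eef_rot: [-0.837, 1.271, -1.646]
ft_force: [-1.2, 1.1, 6.7]
finger_gap: 0.363
```

```bash
python3 -m crank '[{"grip":0,"linear":[0,0.015,-0.004],"angular":[0.02,0,0]},{"grip":0,"linear":[0,0,0],"angular":[0,0,0]},{"grip":0,"linear":[0,0,0],"angular":[0,0,0]}]'
```

```text
time_s: 10.47
tcp_pos: [0.3679, -0.2885, 0.03]
eef_rot: [-0.836, 1.268, -1.647]
ft_force: [-0.9, 1.2, 8.9]
finger_gap: 0.367
```

```bash
python3 -m crank '[{"grip":0,"linear":[0,0.015,-0.004],"angular":[0.02,0,0]},{"grip":0,"linear":[0,0,0],"angular":[0,0,0]},{"grip":0,"linear":[0,0,0],"angular":[0,0,0]}]'
```

```text
time_s: 10.72
tcp_pos: [0.368, -0.2886, 0.0296]
eef_rot: [-0.835, 1.266, -1.648]
ft_force: [-1.6, 2.4, 10.4]
finger_gap: 0.361
```

```bash
python3 -m crank '[{"grip":0,"linear":[0.145,0,0],"angular":[0,-0.18,0.045]},{"grip":0,"linear":[0.145,0,0],"angular":[0,-0.18,0.045]},{"grip":0,"linear":[0,0,0],"angular":[0,0,0]}]';python3 - <<'E'
from h import *
s,M=st();print(M.round(3))
E
```

```text
time_s: 10.97
tcp_pos: [0.3633, -0.3003, 0.0297]
eef_rot: [-0.86, 1.237, -1.613]
ft_force: [-1.6, 1.4, 8.8]
finger_gap: 0.362
t 10.97 tcp [ 0.3633 -0.3003  0.0297] ft [-1.6  1.4  8.8] gap 0.362 q [-0.96 -0.06  2.27  0.22  0.72  0.82]
[[-0.352  0.24   0.905]
 [-0.936 -0.093 -0.34 ]
 [ 0.003 -0.966  0.257]]
```

```bash
python3 -m crank '[{"grip":0,"linear":[0.14,0.005,0],"angular":[0,-0.18,0.045]},{"grip":0,"linear":[0.13,0,0],"angular":[0,-0.17,0.045]},{"grip":0,"linear":[0,0,0],"angular":[0,0,0]},{"grip":0,"linear":[0,0,0],"angular":[0,0,0]}]';python3 - <<'E'
from h import *
s,M=st();print(M.round(3)); print((s['tcp_pos']-np.array([.368,-.2886,.0296]))@np.array([-.395,-.919,0]))
E
```

```text
time_s: 11.3
tcp_pos: [0.3597, -0.3105, 0.0296]
eef_rot: [-0.881, 1.211, -1.58]
ft_force: [-2.4, -0.3, 10.5]
finger_gap: 0.365
t 11.3 tcp [ 0.3597 -0.3105  0.0296] ft [-2.4 -0.3 10.5] gap 0.365 q [-0.99 -0.04  2.26  0.24  0.74  0.73]
[[-0.312  0.244  0.918]
 [-0.95  -0.084 -0.301]
 [ 0.004 -0.966  0.257]]
0.02339715308761455
```

```bash
python3 -m crank '[{"grip":0,"linear":[0,-0.05,0.01],"angular":[-0.06,0,0]},{"grip":0,"linear":[0,-0.05,0.01],"angular":[-0.06,0,0]},{"grip":0,"linear":[0,0,0],"angular":[0,0,0]},{"grip":0,"linear":[0,0,0],"angular":[0,0,0]}]'
```

```text
time_s: 11.63
tcp_pos: [0.3598, -0.3094, 0.0332]
eef_rot: [-0.888, 1.225, -1.572]
ft_force: [4.8, 0.7, 3.1]
finger_gap: 0.365
```

```bash
python3 -m crank '[{"grip":0,"linear":[0,-0.05,0.01],"angular":[-0.06,0,0]},{"grip":0,"linear":[0,0,0],"angular":[0,0,0]},{"grip":0,"linear":[0,0,0],"angular":[0,0,0]}]'
```

```text
time_s: 11.88
tcp_pos: [0.3597, -0.3093, 0.0352]
eef_rot: [-0.893, 1.231, -1.569]
ft_force: [6.0, 0.7, 4.4]
finger_gap: 0.362
```

```bash
python3 -m crank '[{"grip":0,"linear":[0,-0.05,0.03],"angular":[-0.06,0,0]},{"grip":0,"linear":[0,0,0],"angular":[0,0,0]},{"grip":0,"linear":[0,0,0],"angular":[0,0,0]}]'
```

```text
time_s: 12.13
tcp_pos: [0.3597, -0.3091, 0.0369]
eef_rot: [-0.898, 1.239, -1.564]
ft_force: [2.8, 0.7, 4.0]
finger_gap: 0.363
```

```bash
python3 -m crank '[{"grip":0,"linear":[0,-0.03,0.01],"angular":[-0.04,0,0]},{"grip":0,"linear":[0,0,0],"angular":[0,0,0]},{"grip":0,"linear":[0,0,0],"angular":[0,0,0]}]'
```

```text
time_s: 12.38
tcp_pos: [0.3597, -0.309, 0.0381]
eef_rot: [-0.901, 1.244, -1.561]
ft_force: [2.0, 0.3, 5.6]
finger_gap: 0.365
```

```bash
python3 -m crank '[{"grip":0,"linear":[0,-0.03,0.01],"angular":[-0.04,0,0]},{"grip":0,"linear":[0,0,0],"angular":[0,0,0]},{"grip":0,"linear":[0,0,0],"angular":[0,0,0]}]'
```

```text
time_s: 12.63
tcp_pos: [0.3596, -0.3089, 0.0387]
eef_rot: [-0.904, 1.248, -1.559]
ft_force: [5.9, -2.2, -4.1]
finger_gap: 0.365
```

```bash
python3 -m crank '[{"grip":0,"linear":[0,-0.03,0],"angular":[-0.04,0,0]},{"grip":0,"linear":[0,0,0],"angular":[0,0,0]},{"grip":0,"linear":[0,0,0],"angular":[0,0,0]}]'
```

```text
time_s: 12.88
tcp_pos: [0.3595, -0.3087, 0.0391]
eef_rot: [-0.906, 1.253, -1.557]
ft_force: [12.1, -7.0, -14.4]
finger_gap: 0.361
```

```bash
python3 -m crank '[{"grip":0,"linear":[0,0.035,0.01],"angular":[0.05,0,0]},{"grip":0,"linear":[0,0,0],"angular":[0,0,0]},{"grip":0,"linear":[0,0,0],"angular":[0,0,0]}]'
python3 -m crank '[{"grip":60,"linear":[0,0,0],"angular":[0,0,0]},{"grip":80,"linear":[0,0,0],"angular":[0,0,0]},{"grip":100,"linear":[0,0,0],"angular":[0,0,0]},{"grip":100,"linear":[0,0,0],"angular":[0,0,0]},{"grip":100,"linear":[0,0,0],"angular":[0,0,0]}]'
python3 - <<'E'
from h import *
s,M=st();print(M.round(3));d,b=snap('top','top6.png');snap('scene','scene6.png')
cv2.imwrite('pics/z8.png',cv2.resize(b[165:285,340:450],None,fx=5,fy=5,interpolation=cv2.INTER_CUBIC))
E
```

```text
time_s: 13.13
tcp_pos: [0.3598, -0.3084, 0.0387]
eef_rot: [-0.903, 1.249, -1.558]
ft_force: [3.0, 0.8, 0.4]
finger_gap: 0.362
time_s: 13.55
tcp_pos: [0.3599, -0.3089, 0.039]
eef_rot: [-0.903, 1.247, -1.559]
ft_force: [-0.2, 0.6, -0.2]
finger_gap: 1.004
t 13.55 tcp [ 0.3599 -0.3089  0.039 ] ft [-0.2  0.6 -0.2] gap 1.004 q [-0.97 -0.04  2.23  0.19  0.79  0.8 ]
[[-0.313  0.208  0.927]
 [-0.95  -0.069 -0.305]
 [ 0.001 -0.976  0.219]]
```

View pics/z8.png

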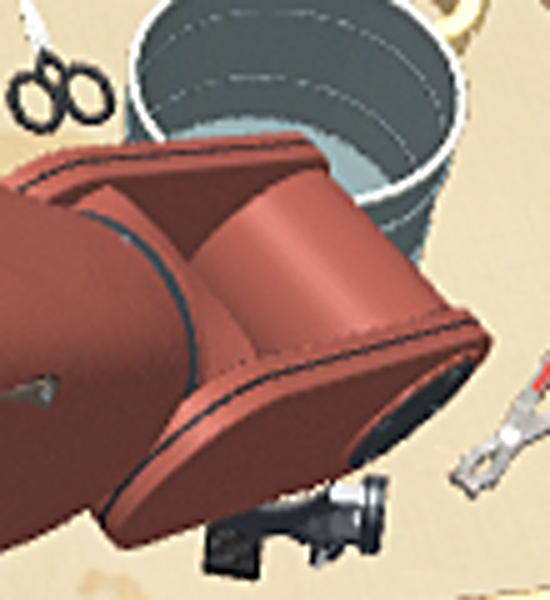

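View pics/scene6.png

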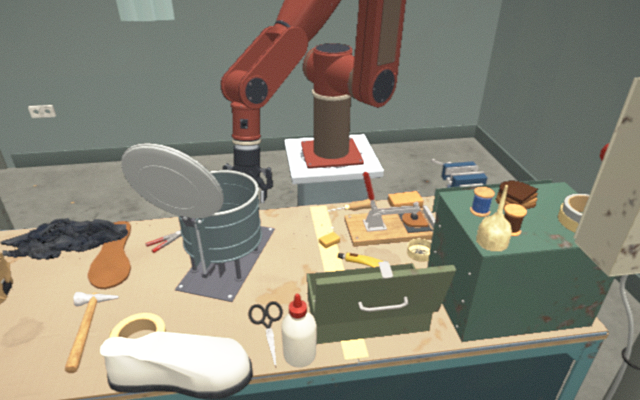

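```bash
python3 -m crank '[{"grip":100,"linear":[0,-0.5,0],"angular":[0,0,0]},{"grip":100,"linear":[0,-0.9,0],"angular":[0,0,0]},{"grip":100,"linear":[0,-0.9,0],"angular":[0,0,0]},{"grip":100,"linear":[0,-0.9,0],"angular":[0,0,0]},{"grip":100,"linear":[0,-0.9,-0.2],"angular":[-0.9,0,0]}]'
python3 -m crank '[{"grip":100,"linear":[0,-0.9,-0.2],"angular":[-0.9,0,0]},{"grip":100,"linear":[0,-0.9,-0.2],"angular":[0,0,0]},{"grip":100,"linear":[0,-0.9,0],"angular":[0,0,0]},{"grip":100,"linear":[0,0,0],"angular":[0,0,0]}]'
python3 - <<'E'
from h import *
s,M=st();print(M.round(3));d,b=snap('top','top7.png')
a=np.mean([arm.get_image('scene')['image'].astype(float) for _ in range(4)],0).astype('uint8')
cv2.imwrite('pics/z9.png',cv2.resize(cv2.cvtColor(a,4)[220:320,300:460],None,fx=5,fy=5,interpolation=cv2.INTER_CUBIC))
E
```

```text
time_s: 14.07
tcp_pos: [0.3164, -0.2935, 0.1979]
eef_rot: [-0.97, 1.344, -1.504]
ft_force: [-0.3, -0.1, -0.8]
finger_gap: 0.998
time_s: 14.4
tcp_pos: [0.3011, -0.2914, 0.3123]
eef_rot: [-1.039, 1.424, -1.454]
ft_force: [-0.1, -0.1, 0.5]
finger_gap: 0.999
t 14.4 tcp [ 0.3011 -0.2914  0.3123] ft [-0.1 -0.1  0.5] gap 0.999 q [-0.96 -0.35  1.92  0.    1.56  0.93]
[[-0.313  0.012  0.95 ]
 [-0.95  -0.013 -0.313]
 [ 0.008 -1.     0.015]]
```

View pics/top7.png

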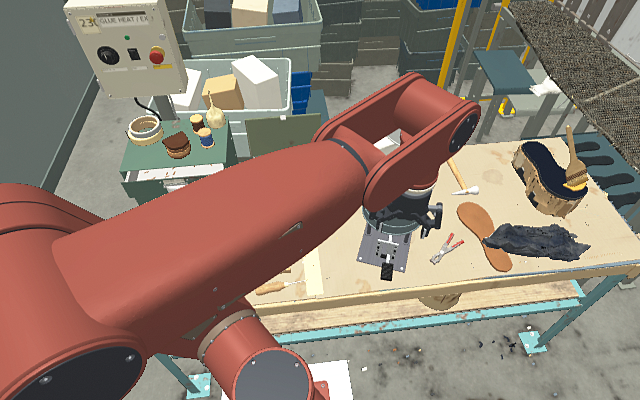

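View pics/z9.png

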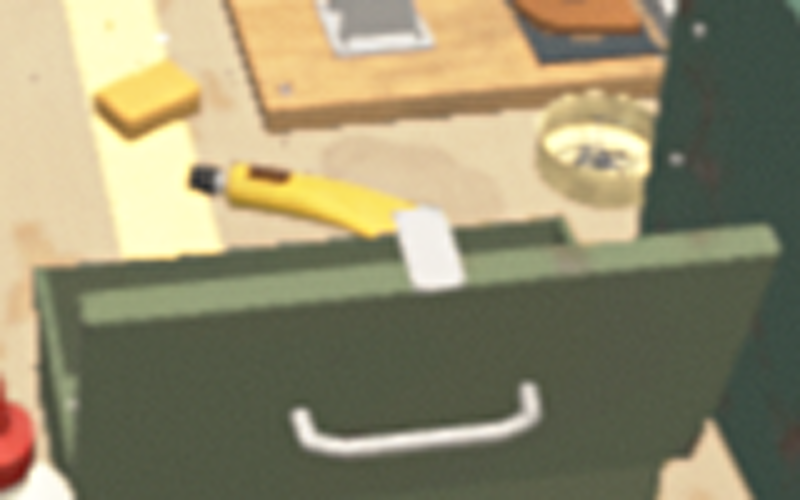

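Run:
```python
from h import *
d=arm.get_image('scene')
cv2.imwrite('pics/z10.png',cv2.resize(cv2.cvtColor(d['image'],4)[200:380,280:500],None,fx=3.6,fy=3.3,interpolation=cv2.INTER_CUBIC))
g=lambda x,y:(300+x/5-.4,220+y/5-.4)
for z in (0,.05,.1,.15):
  print(z,[w(d,g(*p),z)[:2].tolist() for p in [(38,270),(570,222),(80,322),(775,250),(400,210),(440,208),(465,285),(415,290)]])
print([w(d,g(*p),.012)[:2].tolist() for p in [(190,185),(215,190),(228,185),(400,225)]])
print('top edge',[w(d,g(*p),.018)[:2].tolist() for p in [(235,163),(290,168),(350,185),(400,205)]])
print('low edge',[w(d,g(*p),.008)[:2].tolist() for p in [(230,205),(290,212),(330,225),(370,238)]])
```

```text
0 [[0.6355, -0.1685], [0.6395, 0.1059], [0.6754, -0.153], [0.6752, 0.2015], [0.6176, 0.0222], [0.6191, 0.043], [0.6773, 0.0395], [0.6772, 0.014]]
0.05 [[0.6904, -0.1748], [0.6941, 0.082], [0.7277, -0.1603], [0.7275, 0.1715], [0.6736, 0.0036], [0.675, 0.0231], [0.7295, 0.0198], [0.7294, -0.004]]
0.1 [[0.7452, -0.1812], [0.7487, 0.0582], [0.7801, -0.1677], [0.7799, 0.1414], [0.7297, -0.0149], [0.731, 0.0033], [0.7817, 0.0002], [0.7816, -0.022]]
0.15 [[0.8001, -0.1875], [0.8034, 0.0343], [0.8324, -0.175], [0.8322, 0.1114], [0.7857, -0.0334], [0.7869, -0.0166], [0.8339, -0.0194], [0.8338, -0.04]]
[[0.5961, -0.0843], [0.6019, -0.0723], [0.599, -0.0649], [0.6422, 0.0147]]
top edge [[0.5892, -0.0595], [0.5974, -0.0322], [0.6151, -0.0048], [0.634, 0.0165]]
low edge [[0.61, -0.066], [0.6198, -0.0367], [0.6326, -0.0189], [0.6452, -0.0012]]
```

View pics/z10.png

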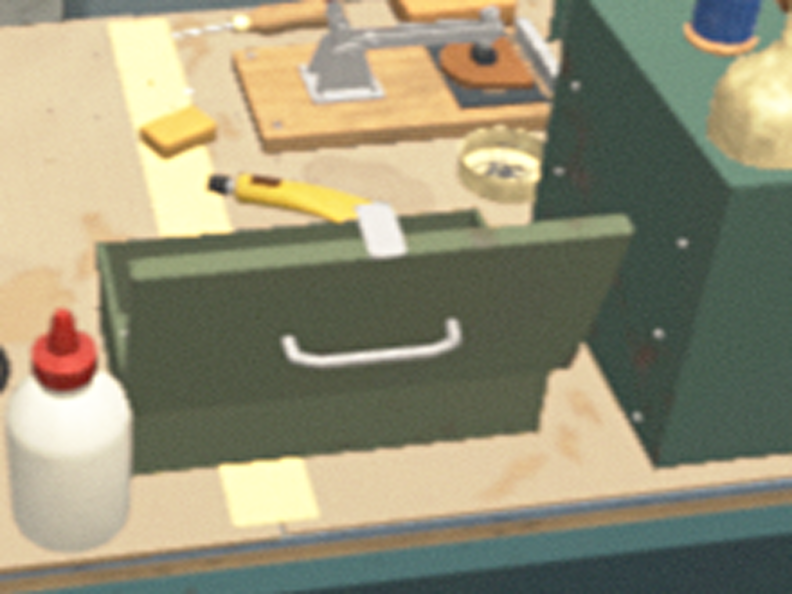

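Run:
```python
from h import *
d=arm.get_image('scene')
g=lambda x,y:(300+x/5-.4,220+y/5-.4)
print([w(d,g(*p),0.).tolist() for p in [(268,130),(400,118),(655,92)]], [w(d,g(*p),.02).tolist() for p in [(265,108),(650,70)]])
print(w(d,(316,342),0),w(d,(430,330),0))
s,M=st()
T=np.array([.617,-.028,.25]); print(T-s['tcp_pos'],(T-s['tcp_pos'])@M/.04)
```

```text
[[0.5432, -0.0315, 0.0], [0.5436, 0.0417, 0.0], [0.5418, 0.1868, 0.0]] [[0.549, -0.0352, 0.02], [0.5471, 0.1793, 0.02]]
[ 0.8491 -0.1771  0.    ] [0.8532 0.0723 0.    ]
t 14.75 tcp [ 0.2987 -0.2881  0.3024] ft [-0.8  0.4 -0.9] gap 1.0 q [-0.96 -0.35  1.93  0.    1.55  0.93]
[ 0.318277    0.26013695 -0.05243657] [-8.66644394  1.33533408  5.51682036]
```

```bash
python3 -m crank '[{"grip":100,"linear":[-0.79,0,0.5],"angular":[0,0,0]},{"grip":100,"linear":[-0.79,0,0.5],"angular":[0,0,0]},{"grip":100,"linear":[-0.79,0,0.5],"angular":[0,0,0]},{"grip":100,"linear":[-0.79,0,0.5],"angular":[0,0,0]},{"grip":100,"linear":[-0.79,0,0.5],"angular":[0,0,0]}]'
python3 -m crank '[{"grip":100,"linear":[-0.79,0,0.5],"angular":[0,0,0]},{"grip":100,"linear":[-0.79,0,0.5],"angular":[0,0,0]},{"grip":100,"linear":[-0.79,0,0.5],"angular":[0,0,0]},{"grip":100,"linear":[-0.79,0,0.5],"angular":[0,0,0]},{"grip":100,"linear":[-0.79,0,0.5],"angular":[0,0,0]}]'
python3 -m crank '[{"grip":100,"linear":[-0.5,0,0.5],"angular":[0,-0.96,0]},{"grip":100,"linear":[0,0,0],"angular":[0,-0.96,0]},{"grip":100,"linear":[0,0,0],"angular":[0,-0.96,0]},{"grip":100,"linear":[0,0,0],"angular":[0,-0.96,0]},{"grip":100,"linear":[0,0,0],"angular":[0,-0.96,0]}]'
python3 -m crank '[{"grip":100,"linear":[0,0,0],"angular":[0,-0.96,0]},{"grip":80,"linear":[0,0,0],"angular":[0,-0.96,0]},{"grip":80,"linear":[0,0,0],"angular":[0,-0.96,0]},{"grip":80,"linear":[0,0,0],"angular":[0,-0.96,0]},{"grip":80,"linear":[0,0,0],"angular":[0,-0.96,0]}]'
python3 -m crank '[{"grip":80,"linear":[0,0,0],"angular":[0,-0.96,0]},{"grip":80,"linear":[0,0,0],"angular":[0,-0.96,0]},{"grip":80,"linear":[0,0,0],"angular":[0,0,0]}]'
python3 - <<'E'
from h import *
s,M=st();print(M.round(3));d,b=snap('top','top8.png');d,b=snap('scene','scene8.png')
T=np.array([.617,-.028,.25]); print(T-s['tcp_pos'],(T-s['tcp_pos'])@M/.04, np.rad2deg(np.arctan2(M[1,0],M[0,0])))
E
```

```text
time_s: 15.17
tcp_pos: [0.4444, -0.1685, 0.3035]
eef_rot: [-1.039, 1.436, -1.443]
ft_force: [1.2, -0.8, -0.8]
finger_gap: 1.003
time_s: 15.58
tcp_pos: [0.5888, -0.0496, 0.3034]
eef_rot: [-1.041, 1.436, -1.442]
ft_force: [0.1, -0.7, 0.4]
finger_gap: 1.002
time_s: 16.0
tcp_pos: [0.6129, -0.0381, 0.3031]
eef_rot: [-1.323, 1.011, -1.015]
ft_force: [-0.2, -0.1, 0.2]
finger_gap: 0.998
time_s: 16.42
tcp_pos: [0.6128, -0.0385, 0.3034]
eef_rot: [-1.495, 0.57, -0.575]
ft_force: [0.4, 0.2, -0.4]
finger_gap: 0.798
time_s: 16.67
tcp_pos: [0.6128, -0.0385, 0.3035]
eef_rot: [-1.536, 0.392, -0.396]
ft_force: [-0.2, -0.0, 0.4]
finger_gap: 0.804
t 16.67 tcp [ 0.6128 -0.0385  0.3035] ft [-0.2 -0.   0.4] gap 0.804 q [-0.19  0.16  1.47 -0.    1.52  0.31]
[[ 0.876  0.002  0.482]
 [-0.482 -0.002  0.876]
 [ 0.003 -1.    -0.001]]
[ 0.00417089  0.01049899 -0.05352709] [-0.03930232  1.33787194  0.28113738] -28.80554099277596
```

View pics/scene8.png

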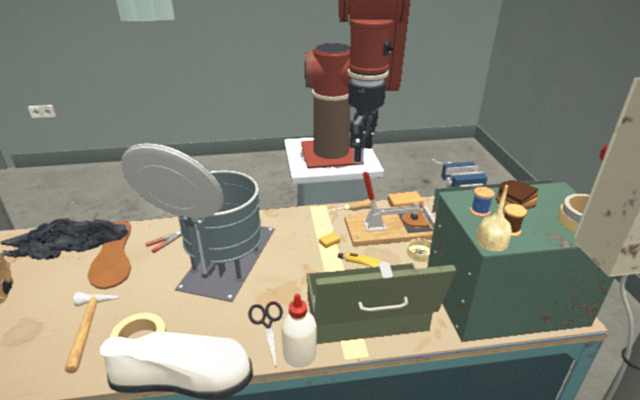

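View pics/top8.png

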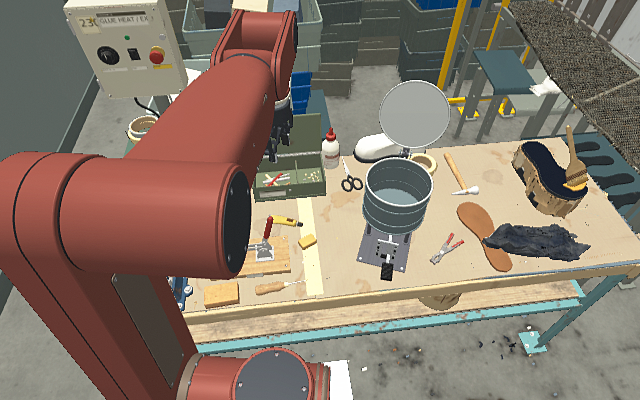

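Run:
```python
import cv2
a=cv2.imread('pics/top8.png')
cv2.imwrite('pics/z11.png',cv2.resize(a[170:260,240:340],None,fx=6,fy=6,interpolation=cv2.INTER_CUBIC))
```

```text
(no output)
```

View pics/z11.png

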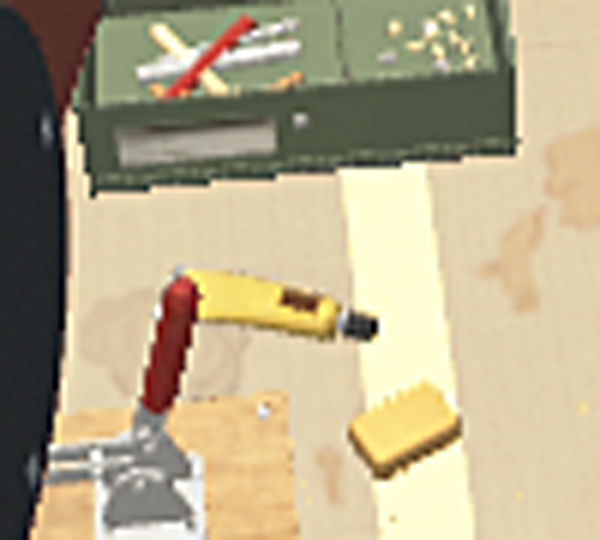

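Run:
```python
from h import *
d=arm.get_image('top');e=arm.get_image('scene')
f=lambda x,y:(240+x/6-.4,170+y/6-.4)
for n,p,z in [('cap',(378,325),.01),('e1',(338,310),.015),('e1b',(328,340),.005),('u',(255,278),.018),('l',(250,330),.006),('u2',(200,272),.018),('l2',(205,320),.006),('u3',(187,268),.015)]: print(n,w(d,f(*p),z))
print('drawer',w(d,f(92,195),0),w(d,f(515,155),0))
def ray(d,px):
    a=w(d,px,0.);b=w(d,px,.3);return a,(b-a)/np.linalg.norm(b-a)
a,u=ray(d,f(182,288));b,v=ray(e,(367.5,176))
t=np.linalg.lstsq(np.c_[u,-v],b-a,rcond=None)[0];print('handle',a+u*t[0],b+v*t[1])
print('white',[w(d,f(*p),.1) for p in [(118,130),(275,122),(278,150),(122,165)]])
s,M=st()
```

```text
cap [ 0.5918 -0.0868  0.01  ]
e1 [ 0.6011 -0.0658  0.015 ]
e1b [ 0.5888 -0.0588  0.005 ]
u [ 0.6268 -0.022   0.018 ]
l [ 0.6003 -0.0168  0.006 ]
u2 [0.6348 0.008  0.018 ]
l2 [0.6103 0.0075 0.006 ]
u3 [0.641  0.0153 0.015 ]
drawer [0.7145 0.069  0.    ] [ 0.7145 -0.1785  0.    ]
handle [0.49198325 0.00567644 0.18371475] [0.49254663 0.0092807  0.18444133]
white [array([0.6713, 0.0421, 0.1   ]), array([ 0.6666, -0.0417,  0.1   ]), array([ 0.6463, -0.0421,  0.1   ]), array([0.646 , 0.0405, 0.1   ])]
t 16.87 tcp [ 0.6131 -0.0385  0.3045] ft [-0.1 -1.  -0.9] gap 0.801 q [-0.19  0.15  1.47 -0.    1.52  0.32]
```

```bash
python3 -m crank '[{"grip":80,"linear":[-0.1,0.8,0.24],"angular":[0,-0.5,0]},{"grip":80,"linear":[0,0.9,0],"angular":[0,0,0]},{"grip":80,"linear":[0,0.9,0],"angular":[0,0,0]},{"grip":80,"linear":[0,0.9,0],"angular":[0,0,0]},{"grip":80,"linear":[0,0.9,0],"angular":[0,0,0]}]'
python3 -m crank '[{"grip":80,"linear":[0,0.9,0],"angular":[0,0,0]},{"grip":80,"linear":[0,0.7,0],"angular":[0,0,0]},{"grip":80,"linear":[0,0,0],"angular":[0,0,0]}]'
python3 - <<'E'
from h import *
s,M=st();d,b=snap('scene','scene9.png');cv2.imwrite('pics/z12.png',cv2.resize(b[180:300,300:460],None,fx=5,fy=5,interpolation=cv2.INTER_CUBIC))
d,b=snap('top','top9.png')
T=np.array([.614,-.028,.006]); print((T-s['tcp_pos'])@M/.04)
E
```

```text
time_s: 17.28
tcp_pos: [0.6152, -0.0285, 0.1276]
eef_rot: [-1.543, 0.347, -0.357]
ft_force: [0.3, -0.3, 0.3]
finger_gap: 0.798
time_s: 17.53
tcp_pos: [0.6101, -0.028, 0.0575]
eef_rot: [-1.544, 0.358, -0.346]
ft_force: [-1.9, -0.0, -1.3]
finger_gap: 0.8
t 17.53 tcp [ 0.6101 -0.028   0.0575] ft [-1.9 -0.  -1.3] gap 0.8 q [-0.17  0.37  1.69 -0.    1.09  0.28]
[0.09641923 1.28792565 0.0458741 ]
```

View pics/z12.png

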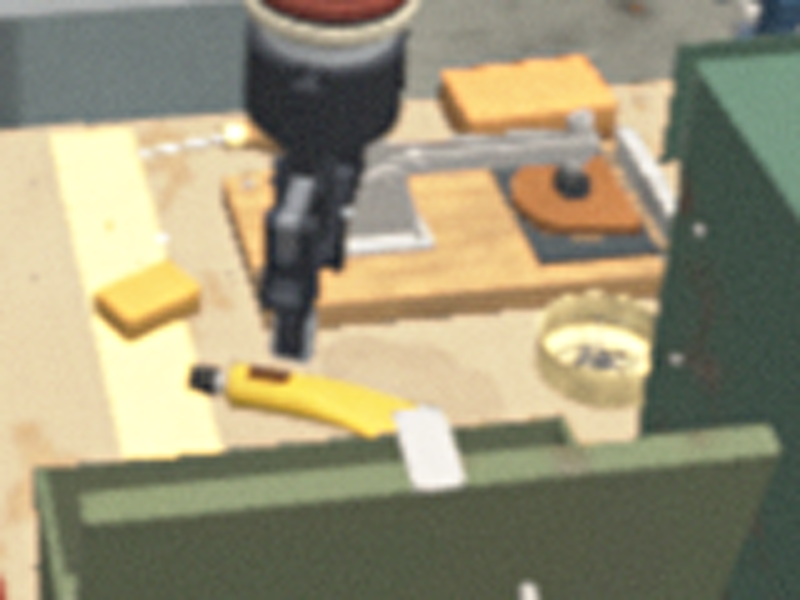

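```bash
python3 -m crank '[{"grip":80,"linear":[0.09,0.5,0.04],"angular":[0,0,0]},{"grip":80,"linear":[0,0.5,0],"angular":[0,0,0]},{"grip":80,"linear":[0,0,0],"angular":[0,0,0]}]'
python3 - <<'E'
from h import *
s,M=st();d,b=snap('scene','scene10.png');cv2.imwrite('pics/z13.png',cv2.resize(b[180:300,300:460],None,fx=5,fy=5,interpolation=cv2.INTER_CUBIC))
T=np.array([.614,-.028,.006]); print((T-s['tcp_pos'])@M/.04)
E
```

```text
time_s: 17.88
tcp_pos: [0.6196, -0.029, 0.0248]
eef_rot: [-1.544, 0.347, -0.355]
ft_force: [-2.2, 0.1, -1.4]
finger_gap: 0.801
t 17.88 tcp [ 0.6196 -0.029   0.0248] ft [-2.2  0.1 -1.4] gap 0.801 q [-0.17  0.43  1.68 -0.    1.03  0.28]
[-0.14079585  0.46965145 -0.03737079]
```

View pics/z13.png

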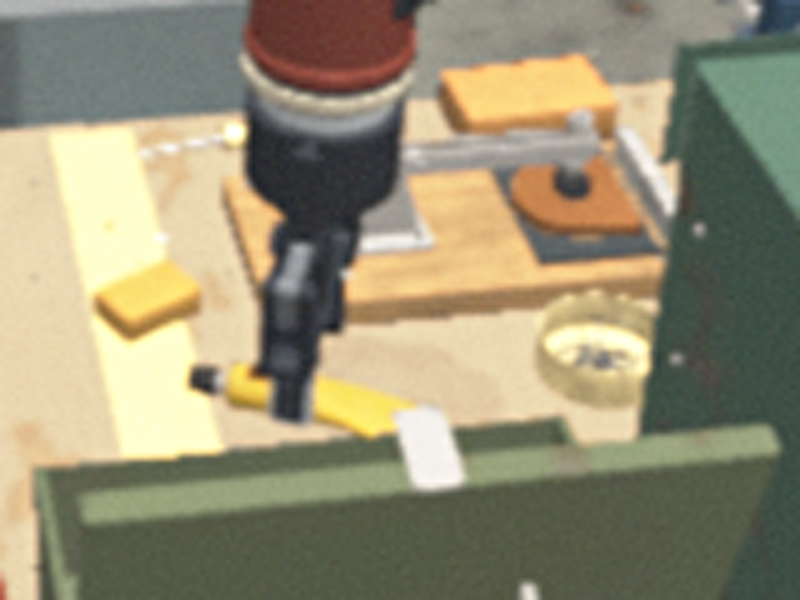

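```bash
python3 -m crank '[{"grip":80,"linear":[-0.14,0.24,0.1],"angular":[0,0,0]},{"grip":80,"linear":[0,0.23,0],"angular":[0,0,0]},{"grip":80,"linear":[0,0,0],"angular":[0,0,0]}]'
python3 -m crank '[{"grip":0,"linear":[0,0,0],"angular":[0,0,0]},{"grip":0,"linear":[0,0,0],"angular":[0,0,0]},{"grip":0,"linear":[0,0,0],"angular":[0,0,0]},{"grip":0,"linear":[0,0,0],"angular":[0,0,0]},{"grip":0,"linear":[0,0,0],"angular":[0,0,0]}]' 30
```

```text
time_s: 18.18
tcp_pos: [0.6159, -0.0225, 0.0056]
eef_rot: [-1.544, 0.347, -0.353]
ft_force: [-0.1, 0.4, -0.7]
finger_gap: 0.797
time_s: 18.6
tcp_pos: [0.6174, -0.0233, 0.0072]
eef_rot: [-1.544, 0.345, -0.356]
ft_force: [0.1, -0.1, 3.5]
finger_gap: 0.333
```

```bash
python3 -m crank '[{"grip":0,"linear":[0,-0.4,0],"angular":[0,0,0]},{"grip":0,"linear":[0,-0.8,0],"angular":[0,0,0]},{"grip":0,"linear":[0,-0.8,0],"angular":[0,0,0]},{"grip":0,"linear":[0,-0.8,0],"angular":[0,0,0]},{"grip":0,"linear":[0,-0.8,0],"angular":[0,0,0]}]'
python3 -m crank '[{"grip":0,"linear":[0,-0.8,0],"angular":[0,0,0]},{"grip":0,"linear":[0,-0.8,0],"angular":[0,0,0]},{"grip":0,"linear":[0,-0.8,0],"angular":[0,0,0]},{"grip":0,"linear":[0,-0.8,0],"angular":[0,0,0]},{"grip":0,"linear":[0,-0.4,0],"angular":[0,0,0]}]'
python3 - <<'E'
from h import *
s,M=st();d,b=snap('scene','scene11.png');d,b=snap('top','top11.png')
T=np.array([.540,-.362,.33]); print((T-s['tcp_pos'])@M/.04,M.round(2))
E
```

```text
time_s: 19.02
tcp_pos: [0.6155, -0.0227, 0.1515]
eef_rot: [-1.544, 0.347, -0.354]
ft_force: [1.3, -0.2, -0.3]
finger_gap: 0.336
time_s: 19.43
tcp_pos: [0.6165, -0.0226, 0.2995]
eef_rot: [-1.543, 0.341, -0.36]
ft_force: [0.2, 0.1, 0.7]
finger_gap: 0.335
t 19.43 tcp [ 0.6165 -0.0226  0.2995] ft [0.2 0.1 0.7] gap 0.335 q [-0.16  0.16  1.47 -0.    1.5   0.28]
[ 1.95137895 -0.75198071 -8.47778609] [[ 0.9   0.01  0.43]
 [-0.43 -0.    0.9 ]
 [ 0.01 -1.    0.  ]]
```

View pics/scene11.png

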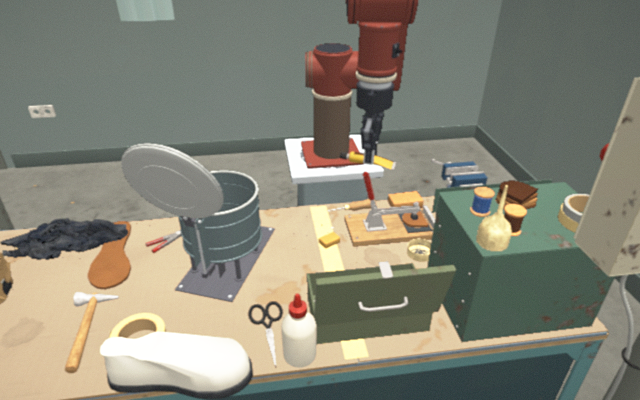

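```bash
python3 -m crank '[{"grip":0,"linear":[0.2,-0.1,-0.85],"angular":[0,0,0]},{"grip":0,"linear":[0.2,-0.1,-0.85],"angular":[0,0,0]},{"grip":0,"linear":[0.2,-0.1,-0.85],"angular":[0,0,0]},{"grip":0,"linear":[0.2,-0.1,-0.85],"angular":[0,0,0]},{"grip":0,"linear":[0.2,-0.1,-0.85],"angular":[0,0,0]}]'
python3 -m crank '[{"grip":0,"linear":[0.2,-0.05,-0.85],"angular":[0,0,0]},{"grip":0,"linear":[0.2,-0.05,-0.85],"angular":[0,0,0]},{"grip":0,"linear":[0.2,-0.05,-0.85],"angular":[0,0,0]},{"grip":0,"linear":[0.2,0,-0.85],"angular":[0,0,0]},{"grip":0,"linear":[0.15,0,-0.8],"angular":[0,0,0]}]'
python3 -m crank '[{"grip":0,"linear":[0,0,0],"angular":[0,0,0]},{"grip":0,"linear":[0,0,0],"angular":[0,0,0]}]'
python3 - <<'E'
from h import *
s,M=st();d,b=snap('scene','scene12.png');d,b=snap('top','top12.png')
T=np.array([.540,-.362,.15]); print((T-s['tcp_pos'])@M/.04)
E
```

```text
time_s: 19.95
tcp_pos: [0.5765, -0.1939, 0.3124]
eef_rot: [-1.543, 0.348, -0.352]
ft_force: [0.4, 0.1, 0.5]
finger_gap: 0.335
time_s: 20.37
tcp_pos: [0.5382, -0.3624, 0.3185]
eef_rot: [-1.542, 0.348, -0.353]
ft_force: [0.3, 0.5, -0.3]
finger_gap: 0.331
time_s: 20.53
tcp_pos: [0.538, -0.3621, 0.3181]
eef_rot: [-1.541, 0.351, -0.355]
ft_force: [0.0, 0.6, -0.0]
finger_gap: 0.335
t 20.53 tcp [ 0.538  -0.3621  0.3181] ft [ 0.   0.6 -0. ] gap 0.335 q [-0.71  0.24  1.35  0.    1.56 -0.26]
[0.03676123 4.20243446 0.02092961]
```

View pics/scene12.png

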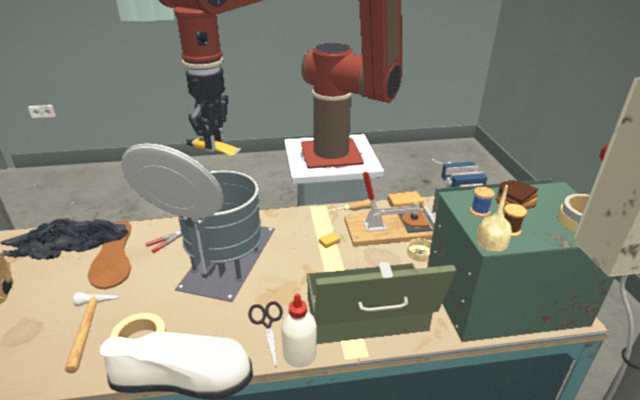

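View pics/top12.png

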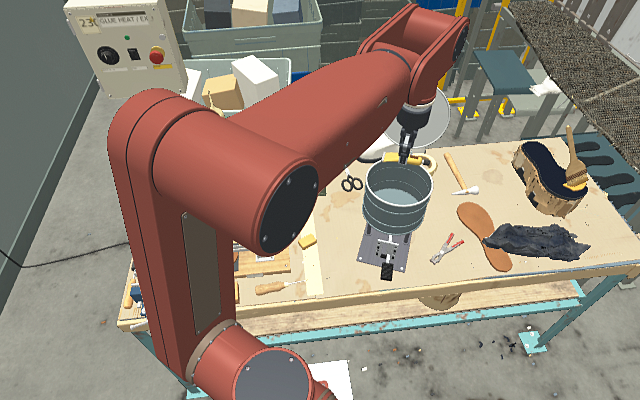

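```bash
python3 -m crank '[{"grip":0,"linear":[0,0.6,0],"angular":[0,0,0]},{"grip":0,"linear":[0,0.6,0],"angular":[0,0,0]},{"grip":0,"linear":[0,0.6,0],"angular":[0,0,0]},{"grip":0,"linear":[0,0.6,0],"angular":[0,0,0]},{"grip":0,"linear":[0,0.6,0],"angular":[0,0,0]}]'
python3 -m crank '[{"grip":0,"linear":[0,0.5,0],"angular":[0,0,0]},{"grip":0,"linear":[0,0.5,0],"angular":[0,0,0]},{"grip":0,"linear":[0,0.2,0],"angular":[0,0,0]},{"grip":0,"linear":[0,0,0],"angular":[0,0,0]}]'
python3 - <<'E'
from h import *
s,M=st();d,b=snap('scene','scene13.png');d,b=snap('top','top13.png')
cv2.imwrite('pics/z14.png',cv2.resize(b[80:260,300:500],None,fx=3.3,fy=3.3,interpolation=cv2.INTER_CUBIC))
E
```

```text
time_s: 21.05
tcp_pos: [0.5406, -0.359, 0.1994]
eef_rot: [-1.543, 0.344, -0.353]
ft_force: [0.1, -0.1, -0.4]
finger_gap: 0.329
time_s: 21.38
tcp_pos: [0.5393, -0.3585, 0.1496]
eef_rot: [-1.541, 0.348, -0.349]
ft_force: [-0.4, 0.1, -0.5]
finger_gap: 0.333
t 21.38 tcp [ 0.5393 -0.3585  0.1496] ft [-0.4  0.1 -0.5] gap 0.333 q [-0.71  0.34  1.54  0.    1.26 -0.26]
```

View pics/z14.png

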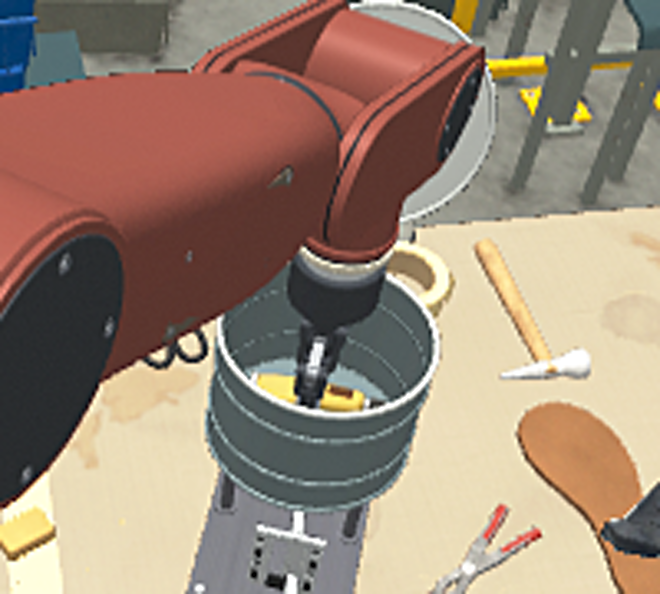

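View pics/scene13.png

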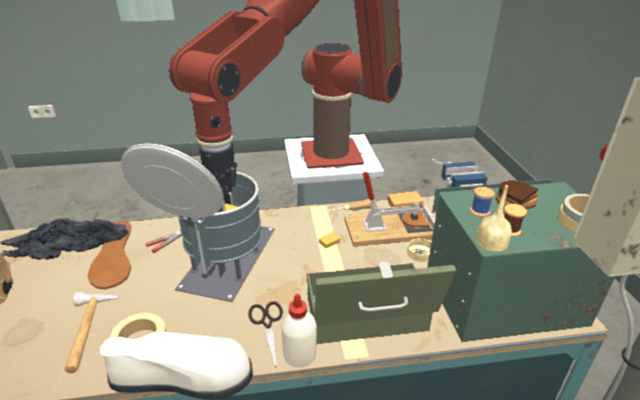

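```bash
python3 -m crank '[{"grip":65,"linear":[0,0,0],"angular":[0,0,0]},{"grip":65,"linear":[0,0,0],"angular":[0,0,0]},{"grip":65,"linear":[0,0,0],"angular":[0,0,0]},{"grip":65,"linear":[0,0,0],"angular":[0,0,0]},{"grip":65,"linear":[0,0,0],"angular":[0,0,0]}]'
python3 -m crank '[{"grip":65,"linear":[0,-0.6,0],"angular":[0,0,0]},{"grip":65,"linear":[0,-0.8,0],"angular":[0,0,0]},{"grip":65,"linear":[0,-0.8,0],"angular":[0,0,0]},{"grip":65,"linear":[0,-0.8,0],"angular":[0,0,0]},{"grip":65,"linear":[0,-0.8,0],"angular":[0,0,0]}]'
python3 -m crank '[{"grip":65,"linear":[0,-0.6,0],"angular":[0,0,0]},{"grip":65,"linear":[0,0,0],"angular":[0,0,0]}]'
python3 - <<'E'
from h import *
s,M=st();d,b=snap('top','top14.png')
cv2.imwrite('pics/z15.png',cv2.resize(b[80:290,300:500],None,fx=2.8,fy=2.8,interpolation=cv2.INTER_CUBIC))
T=np.array([.31,-.29,.30]); print((T-s['tcp_pos'])@M/.04,M.round(3))
E
```

```text
time_s: 21.9
tcp_pos: [0.5404, -0.3615, 0.1535]
eef_rot: [-1.544, 0.346, -0.355]
ft_force: [-0.2, 0.4, -0.2]
finger_gap: 0.646
time_s: 22.32
tcp_pos: [0.5392, -0.3608, 0.3065]
eef_rot: [-1.544, 0.346, -0.355]
ft_force: [-0.2, 0.3, 0.0]
finger_gap: 0.652
time_s: 22.48
tcp_pos: [0.5412, -0.3624, 0.3368]
eef_rot: [-1.549, 0.338, -0.363]
ft_force: [0.2, 0.2, 1.1]
finger_gap: 0.652
t 22.48 tcp [ 0.5412 -0.3624  0.3368] ft [0.2 0.2 1.1] gap 0.652 q [-0.71  0.23  1.33  0.    1.57 -0.26]
[-6.00821305  0.82407455 -0.86249819] [[ 0.902  0.014  0.432]
 [-0.432 -0.01   0.902]
 [ 0.017 -1.    -0.003]]
```

View pics/z15.png

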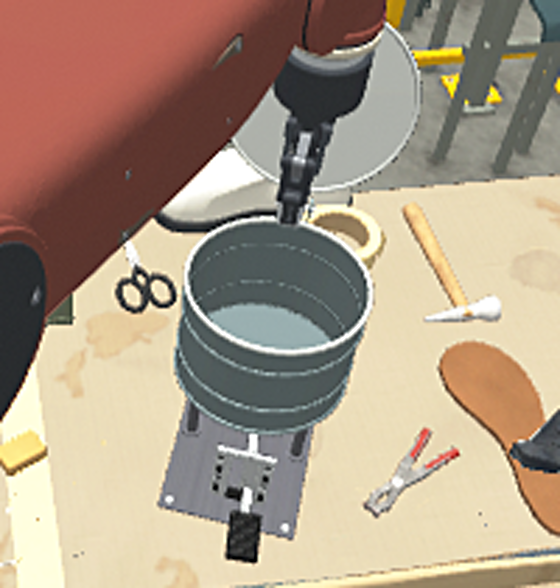

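```bash
python3 -m crank '[{"grip":65,"linear":[-0.75,0.1,-0.11],"angular":[0,0,0]},{"grip":65,"linear":[-0.75,0.1,-0.11],"angular":[0,0,0]},{"grip":65,"linear":[-0.75,0.1,-0.11],"angular":[0,0,0]},{"grip":65,"linear":[-0.75,0.1,-0.11],"angular":[0,0,0]},{"grip":65,"linear":[-0.75,0.1,-0.11],"angular":[0,0,0]}]'
python3 -m crank '[{"grip":65,"linear":[-0.75,0.1,-0.11],"angular":[0,0,0]},{"grip":65,"linear":[-0.75,0.1,-0.11],"angular":[0,0,0]},{"grip":65,"linear":[-0.75,0.1,-0.11],"angular":[0,0,0]},{"grip":65,"linear":[0,0,0],"angular":[0,0.92,0]},{"grip":65,"linear":[0,0,0],"angular":[0,0.92,0]}]'
python3 -m crank '[{"grip":65,"linear":[0,0,0],"angular":[0,0.92,0]},{"grip":65,"linear":[0,0,0],"angular":[0,0.92,0]},{"grip":65,"linear":[0,0,0],"angular":[0,0.92,0]},{"grip":65,"linear":[0,0,0],"angular":[0,0.92,0]},{"grip":65,"linear":[0,0,0],"angular":[0,0.92,0]}]'
python3 -m crank '[{"grip":65,"linear":[0,0,0],"angular":[0,0.92,0]},{"grip":65,"linear":[0,0,0],"angular":[0,0.92,0]},{"grip":65,"linear":[0,0,0],"angular":[0,0.92,0]},{"grip":65,"linear":[0,0,0],"angular":[0,0.92,0]},{"grip":65,"linear":[0,0,0],"angular":[0,0.92,0]}]'
python3 -m crank '[{"grip":100,"linear":[0,0,0],"angular":[0,0.92,0]},{"grip":100,"linear":[0,0,0],"angular":[0,0,0]},{"grip":100,"linear":[0,0,0],"angular":[0,0,0]}]'
cat >> h.py <<'E'
MG=R.from_rotvec([-0.903,1.247,-1.559]).as_matrix(); PG=np.array([.3599,-.3089,.039])
def goal(T,MT,s,M):
    print('lin',((T-s['tcp_pos'])@M/.04).round(3),'ang',(R.from_matrix(M.T@MT).as_rotvec()/.12).round(3))
E
python3 - <<'E'
from h import *
s,M=st();print(M.round(3));d,b=snap('top','top15.png')
cv2.imwrite('pics/z16.png',cv2.resize(b[165:285,340:450],None,fx=5,fy=5,interpolation=cv2.INTER_CUBIC))
goal(PG-MG[:,1]*.15,MG,s,M)
E
```

```text
time_s: 22.95
tcp_pos: [0.3929, -0.3147, 0.3057]
eef_rot: [-1.542, 0.348, -0.352]
ft_force: [0.5, -0.4, 0.2]
finger_gap: 0.651
time_s: 23.37
tcp_pos: [0.3061, -0.2879, 0.2937]
eef_rot: [-1.505, 0.525, -0.531]
ft_force: [0.6, -0.6, 1.3]
finger_gap: 0.648
time_s: 23.78
tcp_pos: [0.3074, -0.2883, 0.2939]
eef_rot: [-1.352, 0.948, -0.953]
ft_force: [0.2, 0.0, 0.5]
finger_gap: 0.652
time_s: 24.2
tcp_pos: [0.3074, -0.2884, 0.2939]
eef_rot: [-1.102, 1.357, -1.361]
ft_force: [-0.2, -0.3, -0.6]
finger_gap: 0.649
time_s: 24.45
tcp_pos: [0.3075, -0.2885, 0.2943]
eef_rot: [-1.045, 1.429, -1.434]
ft_force: [0.8, 0.7, 0.7]
finger_gap: 0.999
t 24.45 tcp [ 0.3075 -0.2885  0.2943] ft [0.8 0.7 0.7] gap 0.999 q [-0.94 -0.33  1.94  0.    1.53  0.94]
[[-0.303  0.004  0.953]
 [-0.953 -0.001 -0.303]
 [-0.    -1.     0.004]]
lin [0.079 2.726 0.57 ] ang [ 1.809  0.083 -0.015]
```

View pics/z16.png

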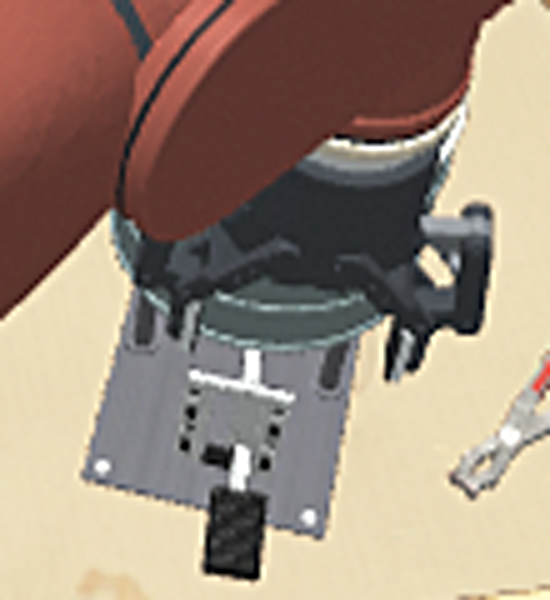

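```bash
python3 -m crank '[{"grip":100,"linear":[0,0,0],"angular":[0.9,0.08,0]},{"grip":100,"linear":[0,0,0],"angular":[0.9,0,0]},{"grip":100,"linear":[0,0,0],"angular":[0,0,0]}]'
python3 - <<'E'
from h import *
s,M=st();d=arm.get_image('top');print(w(d,(386.6,271.6),.058))
goal(PG,MG,s,M)
E
```

```text
time_s: 24.75
tcp_pos: [0.3064, -0.2878, 0.2939]
eef_rot: [-0.9, 1.246, -1.561]
ft_force: [-0.9, 0.1, -0.1]
finger_gap: 1.0
t 24.75 tcp [ 0.3064 -0.2878  0.2939] ft [-0.9  0.1 -0.1] gap 1.0 q [-1.07 -0.51  2.08  0.15  1.41  0.81]
[ 0.3551 -0.3071  0.058 ]
lin [ 0.08   6.532 -0.014] ang [-0.022 -0.014 -0.001]
```

```bash
python3 -m crank '[{"grip":100,"linear":[0.08,0.7,0],"angular":[0,0,0]},{"grip":100,"linear":[0,0.7,0],"angular":[0,0,0]},{"grip":100,"linear":[0,0.7,0],"angular":[0,0,0]},{"grip":100,"linear":[0,0.7,0],"angular":[0,0,0]},{"grip":100,"linear":[0,0.7,0],"angular":[0,0,0]}]'
python3 -m crank '[{"grip":100,"linear":[0,0.7,0],"angular":[0,0,0]},{"grip":100,"linear":[0,0.7,0],"angular":[0,0,0]},{"grip":100,"linear":[0,0,0],"angular":[0,0,0]},{"grip":100,"linear":[0,0,0],"angular":[0,0,0]}]'
python3 - <<'E'
from h import *
s,M=st();goal(PG,MG,s,M)
E
```

```text
time_s: 25.22
tcp_pos: [0.3367, -0.302, 0.158]
eef_rot: [-0.904, 1.248, -1.559]
ft_force: [0.9, -0.7, 0.7]
finger_gap: 1.002
time_s: 25.55
tcp_pos: [0.3474, -0.3044, 0.1027]
eef_rot: [-0.903, 1.253, -1.555]
ft_force: [0.5, -0.8, 0.5]
finger_gap: 1.001
t 25.55 tcp [ 0.3474 -0.3044  0.1027] ft [ 0.5 -0.8  0.5] gap 1.001 q [-0.99 -0.2   2.22  0.17  0.96  0.81]
lin [ 0.014  1.628 -0.018] ang [ 0.039 -0.008 -0.023]
```

```bash
python3 -m crank '[{"grip":100,"linear":[0.01,0.5,-0.02],"angular":[0.03,0,0]},{"grip":100,"linear":[0,0.5,0],"angular":[0,0,0]},{"grip":100,"linear":[0,0.5,0],"angular":[0,0,0]},{"grip":100,"linear":[0,0.1,0],"angular":[0,0,0]},{"grip":100,"linear":[0,0,0],"angular":[0,0,0]}]'
python3 - <<'E'
from h import *
s,M=st();goal(PG,MG,s,M)
E
```

```text
time_s: 25.97
tcp_pos: [0.3606, -0.3104, 0.0422]
eef_rot: [-0.9, 1.245, -1.561]
ft_force: [-0.1, -1.0, 0.3]
finger_gap: 0.998
t 25.97 tcp [ 0.3606 -0.3104  0.0422] ft [-0.1 -1.   0.3] gap 0.998 q [-0.97 -0.05  2.22  0.19  0.8   0.79]
lin [-0.03   0.072 -0.046] ang [-0.026 -0.014 -0.001]
```

```bash
python3 -m crank '[{"grip":50,"linear":[-0.03,0.07,-0.04],"angular":[-0.02,0,0]},{"grip":50,"linear":[0,0,0],"angular":[0,0,0]},{"grip":0,"linear":[0,0,0],"angular":[0,0,0]},{"grip":0,"linear":[0,0,0],"angular":[0,0,0]},{"grip":0,"linear":[0,0,0],"angular":[0,0,0]}]' 40
python3 -m crank '[{"grip":0,"linear":[0,0,0],"angular":[0,0,0]},{"grip":0,"linear":[0,0,0],"angular":[0,0,0]},{"grip":0,"linear":[0,0,0],"angular":[0,0,0]}]'
python3 - <<'E'
from h import *
s,M=st();goal(PG,MG,s,M)
E
```

```text
time_s: 26.38
tcp_pos: [0.3601, -0.3092, 0.0395]
eef_rot: [-0.9, 1.246, -1.563]
ft_force: [0.8, 1.4, 3.1]
finger_gap: 0.367
time_s: 26.63
tcp_pos: [0.3601, -0.3091, 0.0391]
eef_rot: [-0.9, 1.246, -1.563]
ft_force: [-0.8, 1.3, 3.7]
finger_gap: 0.365
t 26.63 tcp [ 0.3601 -0.3091  0.0391] ft [-0.8  1.3  3.7] gap 0.365 q [-0.97 -0.05  2.23  0.19  0.79  0.8 ]
lin [-0.004  0.002 -0.008] ang [-0.021 -0.021  0.007]
```

```bash
python3 -m crank '[{"grip":0,"linear":[0,0.045,-0.01],"angular":[0.057,0,0]},{"grip":0,"linear":[0,0.045,-0.01],"angular":[0.057,0,0]},{"grip":0,"linear":[0,0.045,-0.01],"angular":[0.057,0,0]},{"grip":0,"linear":[0,0,0],"angular":[0,0,0]},{"grip":0,"linear":[0,0,0],"angular":[0,0,0]}]'
```

```text
time_s: 27.05
tcp_pos: [0.3603, -0.3093, 0.0334]
eef_rot: [-0.887, 1.228, -1.573]
ft_force: [2.7, 2.4, 3.8]
finger_gap: 0.362
```

```bash
python3 -m crank '[{"grip":0,"linear":[0,0.03,-0.008],"angular":[0.04,0,0]},{"grip":0,"linear":[0,0,0],"angular":[0,0,0]},{"grip":0,"linear":[0,0,0],"angular":[0,0,0]}]'
```

```text
time_s: 27.3
tcp_pos: [0.3603, -0.3093, 0.0322]
eef_rot: [-0.884, 1.224, -1.575]
ft_force: [4.5, 1.0, 4.0]
finger_gap: 0.361
```

```bash
python3 -m crank '[{"grip":0,"linear":[0,0.03,-0.008],"angular":[0.04,0,0]},{"grip":0,"linear":[0,0,0],"angular":[0,0,0]},{"grip":0,"linear":[0,0,0],"angular":[0,0,0]}]'
```

```text
time_s: 27.55
tcp_pos: [0.3603, -0.3094, 0.0313]
eef_rot: [-0.881, 1.219, -1.578]
ft_force: [2.4, 1.6, 8.0]
finger_gap: 0.36
```

```bash
python3 -m crank '[{"grip":0,"linear":[0,0.015,0.005],"angular":[0.02,0,0]},{"grip":0,"linear":[0,0,0],"angular":[0,0,0]},{"grip":0,"linear":[0,0,0],"angular":[0,0,0]}]'
```

```text
time_s: 27.8
tcp_pos: [0.3604, -0.3094, 0.0308]
eef_rot: [-0.88, 1.218, -1.578]
ft_force: [-0.1, 2.6, 9.9]
finger_gap: 0.363
```

```bash
python3 -m crank '[{"grip":0,"linear":[-0.138,0,0],"angular":[0,0.173,-0.046]},{"grip":0,"linear":[-0.138,0,0],"angular":[0,0.173,-0.046]},{"grip":0,"linear":[0,0,0],"angular":[0,0,0]}]'
```

```text
time_s: 28.05
tcp_pos: [0.3643, -0.2984, 0.0308]
eef_rot: [-0.857, 1.245, -1.613]
ft_force: [0.3, 3.0, 9.0]
finger_gap: 0.362
```

```bash
python3 -m crank '[{"grip":0,"linear":[-0.138,0,0],"angular":[0,0.173,-0.046]},{"grip":0,"linear":[-0.138,0,0],"angular":[0,0.173,-0.046]},{"grip":0,"linear":[0,0,0],"angular":[0,0,0]},{"grip":0,"linear":[0,0,0],"angular":[0,0,0]}]';python3 - <<'E'
from h import *
s,M=st();print(M.round(3))
E
```

```text
time_s: 28.38
tcp_pos: [0.3684, -0.2884, 0.0308]
eef_rot: [-0.836, 1.27, -1.647]
ft_force: [1.4, 1.6, 7.5]
finger_gap: 0.363
t 28.38 tcp [ 0.3684 -0.2884  0.0308] ft [1.4 1.6 7.5] gap 0.363 q [-0.92 -0.07  2.28  0.19  0.72  0.92]
[[-0.396  0.233  0.888]
 [-0.918 -0.101 -0.383]
 [ 0.001 -0.967  0.254]]
```

```bash
python3 -m crank '[{"grip":0,"linear":[0,-0.05,0.011],"angular":[-0.065,0,0]},{"grip":0,"linear":[0,-0.05,0.011],"angular":[-0.065,0,0]},{"grip":0,"linear":[0,-0.05,0.011],"angular":[-0.065,0,0]},{"grip":0,"linear":[0,0,0],"angular":[0,0,0]}]'
```

```text
time_s: 28.72
tcp_pos: [0.3679, -0.2888, 0.037]
eef_rot: [-0.852, 1.292, -1.634]
ft_force: [2.5, -2.1, 5.5]
finger_gap: 0.364
```

```bash
python3 -m crank '[{"grip":0,"linear":[0,-0.05,0.011],"angular":[-0.065,0,0]},{"grip":0,"linear":[0,-0.05,0.011],"angular":[-0.065,0,0]},{"grip":0,"linear":[0,-0.05,0.011],"angular":[-0.065,0,0]},{"grip":0,"linear":[0,-0.05,0.011],"angular":[-0.065,0,0]},{"grip":0,"linear":[0,0,0],"angular":[0,0,0]}]'
```

```text
time_s: 29.13
tcp_pos: [0.3678, -0.2886, 0.0451]
eef_rot: [-0.871, 1.321, -1.618]
ft_force: [2.0, -2.5, 5.9]
finger_gap: 0.361
```

```bash
python3 -m crank '[{"grip":0,"linear":[0,-0.05,0.014],"angular":[-0.065,0,0]},{"grip":0,"linear":[0,-0.05,0.014],"angular":[-0.065,0,0]},{"grip":0,"linear":[0,-0.05,0.014],"angular":[-0.065,0,0]},{"grip":0,"linear":[0,-0.05,0.011],"angular":[-0.065,0,0]},{"grip":0,"linear":[0,-0.05,0.011],"angular":[-0.065,0,0]}]'
```

```text
time_s: 29.55
tcp_pos: [0.368, -0.2885, 0.055]
eef_rot: [-0.894, 1.358, -1.596]
ft_force: [0.9, -2.6, 5.8]
finger_gap: 0.366
```

```bash
python3 -m crank '[{"grip":0,"linear":[0,-0.05,0.011],"angular":[-0.065,0,0]},{"grip":0,"linear":[0,-0.05,0.011],"angular":[-0.065,0,0]},{"grip":0,"linear":[0,-0.05,0.011],"angular":[-0.065,0,0]},{"grip":0,"linear":[0,-0.05,0.011],"angular":[-0.065,0,0]},{"grip":0,"linear":[0,-0.05,0.011],"angular":[-0.065,0,0]}]'
python3 - <<'E'
from h import *
s,M=st();print(M.round(3))
E
```

```text
time_s: 29.97
tcp_pos: [0.3686, -0.2887, 0.0653]
eef_rot: [-0.918, 1.393, -1.574]
ft_force: [0.6, -1.4, 6.8]
finger_gap: 0.361
t 29.97 tcp [ 0.3686 -0.2887  0.0653] ft [ 0.6 -1.4  6.8] gap 0.361 q [-0.87 -0.05  2.16  0.07  0.93  1.07]
[[-0.396  0.111  0.912]
 [-0.918 -0.049 -0.393]
 [ 0.001 -0.993  0.121]]
```

```bash
python3 -m crank '[{"grip":0,"linear":[0,-0.05,0.011],"angular":[-0.065,0,0]},{"grip":0,"linear":[0,-0.05,0.011],"angular":[-0.065,0,0]},{"grip":0,"linear":[0,-0.05,0.011],"angular":[-0.065,0,0]},{"grip":0,"linear":[0,-0.05,0.011],"angular":[-0.065,0,0]},{"grip":0,"linear":[0,-0.05,0.011],"angular":[-0.065,0,0]}]'
```

```text
time_s: 30.38
tcp_pos: [0.3695, -0.2892, 0.0756]
eef_rot: [-0.941, 1.429, -1.552]
ft_force: [-0.3, -0.2, 7.8]
finger_gap: 0.367
```

```bash
python3 -m crank '[{"grip":0,"linear":[0,-0.05,0.011],"angular":[-0.065,0,0]},{"grip":0,"linear":[0,-0.05,0.011],"angular":[-0.065,0,0]},{"grip":0,"linear":[0,-0.05,0.011],"angular":[-0.065,0,0]},{"grip":0,"linear":[0,-0.05,0.011],"angular":[-0.065,0,0]},{"grip":0,"linear":[0,0,0],"angular":[0,0,0]}]'
python3 - <<'E'
from h import *
s,M=st();print(M.round(3))
E
```

```text
time_s: 30.8
tcp_pos: [0.3706, -0.2897, 0.0842]
eef_rot: [-0.961, 1.457, -1.533]
ft_force: [-3.3, 0.2, 11.2]
finger_gap: 0.365
t 30.8 tcp [ 0.3706 -0.2897  0.0842] ft [-3.3  0.2 11.2] gap 0.365 q [-0.85 -0.03  2.09  0.02  1.03  1.12]
[[-0.395  0.046  0.917]
 [-0.919 -0.021 -0.395]
 [ 0.001 -0.999  0.05 ]]
```

```bash
python3 -m crank '[{"grip":0,"linear":[0,-0.04,0],"angular":[-0.05,0,0]},{"grip":0,"linear":[0,-0.04,0],"angular":[-0.05,0,0]},{"grip":0,"linear":[0,-0.04,0.008],"angular":[-0.05,0,0]},{"grip":0,"linear":[0,-0.04,0.008],"angular":[-0.05,0,0]},{"grip":0,"linear":[0,-0.04,0.008],"angular":[-0.05,0,0]}]'
```

```text
time_s: 31.22
tcp_pos: [0.3718, -0.2903, 0.0921]
eef_rot: [-0.977, 1.482, -1.517]
ft_force: [2.8, -2.5, 8.5]
finger_gap: 0.365
```

```bash
python3 -m crank '[{"grip":0,"linear":[0,-0.03,0.005],"angular":[-0.04,0,0]},{"grip":0,"linear":[0,-0.03,0.005],"angular":[-0.04,0,0]},{"grip":0,"linear":[0,-0.02,0.004],"angular":[-0.025,0,0]},{"grip":0,"linear":[0,0,0],"angular":[0,0,0]}]'
```

```text
time_s: 31.55
tcp_pos: [0.3723, -0.2906, 0.0955]
eef_rot: [-0.984, 1.493, -1.509]
ft_force: [2.9, -2.0, 10.1]
finger_gap: 0.364
```

```bash
python3 -m crank '[{"grip":0,"linear":[0,-0.02,0.008],"angular":[-0.025,0,0]},{"grip":0,"linear":[0,-0.02,0.004],"angular":[-0.025,0,0]},{"grip":0,"linear":[0,0,0],"angular":[0,0,0]},{"grip":0,"linear":[0,0,0],"angular":[0,0,0]}]'
```

```text
time_s: 31.88
tcp_pos: [0.3726, -0.2906, 0.0969]
eef_rot: [-0.988, 1.498, -1.506]
ft_force: [2.5, -2.4, 9.6]
finger_gap: 0.363
```

```bash
python3 -m crank '[{"grip":0,"linear":[0,-0.02,0.004],"angular":[-0.02,0,0]},{"grip":0,"linear":[0,0,0],"angular":[0,0,0]},{"grip":0,"linear":[0,0,0],"angular":[0,0,0]}]'
```

```text
time_s: 32.13
tcp_pos: [0.3728, -0.2907, 0.0977]
eef_rot: [-0.989, 1.5, -1.504]
ft_force: [2.8, -1.9, 8.7]
finger_gap: 0.364
```

```bash
python3 -m crank '[{"grip":0,"linear":[0,-0.02,0.01],"angular":[-0.02,0,0]},{"grip":0,"linear":[0,-0.01,0],"angular":[0,0,0]},{"grip":0,"linear":[0,0,0],"angular":[0,0,0]}]'
```

```text
time_s: 32.38
tcp_pos: [0.3729, -0.2904, 0.0979]
eef_rot: [-0.99, 1.503, -1.502]
ft_force: [3.3, -1.6, 4.3]
finger_gap: 0.368
```

```bash
python3 -m crank '[{"grip":0,"linear":[0,-0.02,0],"angular":[0,0,0]},{"grip":0,"linear":[0,0,0],"angular":[0,0,0]},{"grip":0,"linear":[0,0,0],"angular":[0,0,0]}]'
```

```text
time_s: 32.63
tcp_pos: [0.373, -0.2902, 0.098]
eef_rot: [-0.989, 1.503, -1.502]
ft_force: [5.5, -4.3, -2.7]
finger_gap: 0.363
```

```bash
python3 -m crank '[{"grip":0,"linear":[0,-0.02,0],"angular":[0,0,0]},{"grip":0,"linear":[0,0,0],"angular":[0,0,0]},{"grip":0,"linear":[0,0,0],"angular":[0,0,0]}]';python3 - <<'E'
from h import *
s,M=st();d,b=snap('scene','scene20.png')
cv2.imwrite('pics/z20.png',cv2.resize(b[160:310,140:300],None,fx=5,fy=4,interpolation=cv2.INTER_CUBIC))
E
```

```text
time_s: 32.88
tcp_pos: [0.373, -0.29, 0.0981]
eef_rot: [-0.989, 1.503, -1.502]
ft_force: [8.7, -5.5, -9.3]
finger_gap: 0.363
t 32.88 tcp [ 0.373  -0.29    0.0981] ft [ 8.7 -5.5 -9.3] gap 0.363 q [-0.83 -0.    2.03 -0.    1.11  1.15]
```

View pics/z20.png

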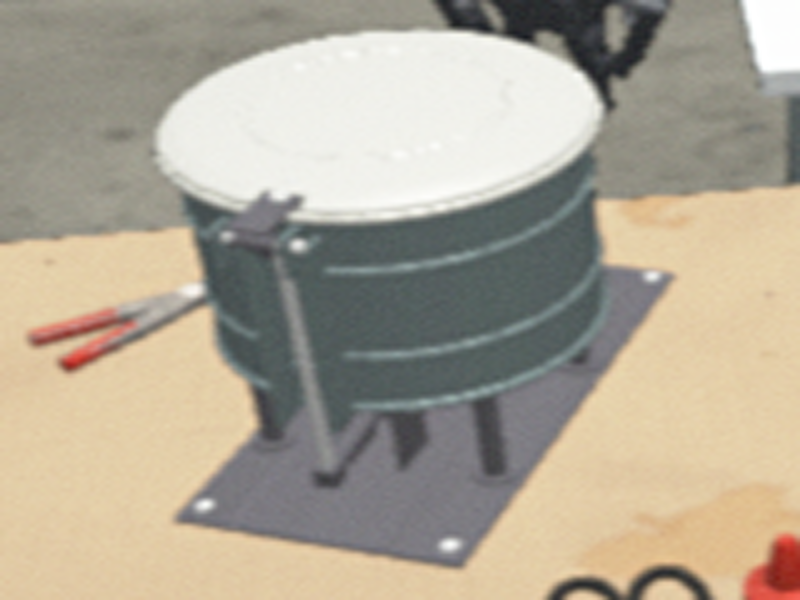

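```bash
python3 -m crank '[{"grip":0,"linear":[0,0.015,0.015],"angular":[0,0,0]},{"grip":0,"linear":[0,0,0],"angular":[0,0,0]},{"grip":70,"linear":[0,0,0],"angular":[0,0,0]},{"grip":100,"linear":[0,0,0],"angular":[0,0,0]},{"grip":100,"linear":[0,0,0],"angular":[0,0,0]}]'
python3 -m crank '[{"grip":100,"linear":[0,0,0],"angular":[0,0,0]},{"grip":100,"linear":[0,-0.5,0],"angular":[0,0,0]},{"grip":100,"linear":[0,-0.8,0],"angular":[0,0,0]},{"grip":100,"linear":[0,-0.8,0],"angular":[0,0,0]},{"grip":100,"linear":[0,-0.8,0],"angular":[0,0,0]}]'
python3 -m crank '[{"grip":100,"linear":[0.5,-0.5,-0.5],"angular":[0,0,0]},{"grip":100,"linear":[0.5,0,-0.5],"angular":[0,0,0]},{"grip":100,"linear":[0,0,0],"angular":[0,0,0]},{"grip":100,"linear":[0,0,0],"angular":[0,0,0]},{"grip":100,"linear":[0,0,0],"angular":[0,0,0]}]'
python3 - <<'E'
from h import *
s,M=st();d,b=snap('top','top21.png')
cv2.imwrite('pics/z21.png',cv2.resize(b[160:285,250:450],None,fx=4,fy=4,interpolation=cv2.INTER_CUBIC))
d,b=snap('scene','scene21.png')
E
```

```text
time_s: 33.35
tcp_pos: [0.3724, -0.2897, 0.0981]
eef_rot: [-0.992, 1.505, -1.499]
ft_force: [-0.8, -0.0, -0.3]
finger_gap: 0.777
time_s: 33.77
tcp_pos: [0.3729, -0.2899, 0.2158]
eef_rot: [-0.991, 1.505, -1.5]
ft_force: [1.2, -0.2, -0.8]
finger_gap: 1.003
time_s: 34.18
tcp_pos: [0.321, -0.3111, 0.2347]
eef_rot: [-0.989, 1.504, -1.502]
ft_force: [-0.5, -0.1, -0.3]
finger_gap: 1.002
t 34.18 tcp [ 0.321  -0.3111  0.2347] ft [-0.5 -0.1 -0.3] gap 1.002 q [-0.95 -0.22  1.96 -0.    1.4   1.03]
```

View pics/z21.png

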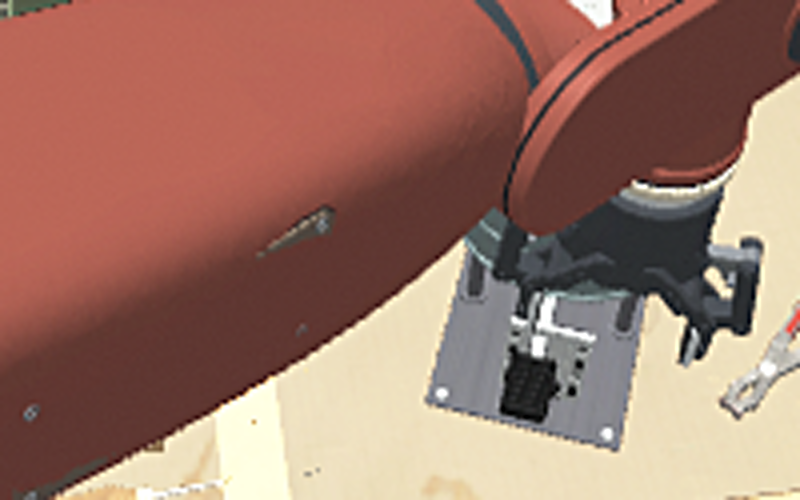

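View pics/scene21.png

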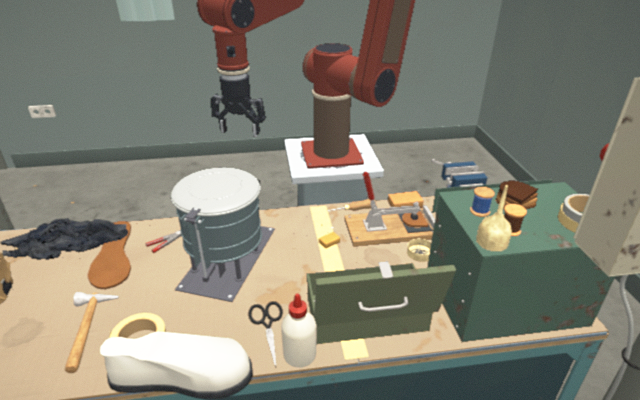

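Lid shut, pedal back up and straight as in the first picture, tube off the bench, blocks unmoved, robot clear.

```bash
python3 -c "
from bench import arm
print(arm.finish_job())"
```

```text
the job is handed in; nothing more can be done
None
```

The job is handed in at about 34 s on the robot's clock, with no verdict reported. The tube should be lying in the shut can, though I could not see it there.

**What I did**
- I pinched the pedal pad and pressed it until the stop was felt, about 67 mm down. The push at the pad rose from about 5 N to 10 N.
- I swung the pad about 23 mm aside and let it rise about 9 mm until it pulled against the tooth. After I let go, the lid stayed open.
- I pinched the glue tube, lowered it into the can and let it go.
- I gripped the pedal again, pressed it to the stop at about 10 N, and swung it back straight. Then I eased it up at about 24 mm/s or slower until it met its top stop, and released it.

**Last checks**
- **Lid and pedal:** the pictures show the lid shut and the pedal up and straight, as at the start.
- **Other things:** the wax block and sanding block look to be where they were. The gripper is clear, with wrist force near zero.
- **Tube in the can:** after the drop, the top view did not show the tube, because the can's near wall hides part of the floor. The tube was seen inside the mouth just before release, and the fingers were empty afterwards.
- **Disagreement:** in the side view, a white slip on the drawer edge first looked like the tube's end. It stayed on the drawer when I lifted the tube, so it was a separate thing.

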